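# Turn a stepped shaft end for end in an inclined inspection rest

## Robot

A 6-joint arm with a two-finger parallel gripper is mounted at the origin on a cart in front of the work surface, level with it; the furniture and walls round the work are solid. World frame = base frame: x ahead of the robot, y to its left, z up, the work surface at z = 0. Lengths are in m, angles in rad, forces in N, time in s.
With the tool pointing down it reaches from about 0.375 to 0.9 m from the base axis. Payload 3.1 kg.
Tool frame: the origin (TCP) lies midway between the tips of the shut fingers; the grasp point (between the pads) lies 19 mm behind it; y points along the fingers, x is the direction in which the jaws open and shut, and the axes are right-handed (so a half turn about y gives the same grasp; the last joint's range is limited). The gripper opens to 87 mm and grips with 3 to 60 N. Pads are 19 mm wide; open, the fingers measure 117 mm over their backs; the gripper's body (75 mm by 190 mm) begins 51 mm behind the grasp point.
Start: joints at [-1.335, 0.527, 1.433, -0, 1.181, -0.178], TCP at [0.251, -0.572, 0.223] pointing down, gripper open.
Joint ranges: [-3.08, 3.08], [-0.75, 2.2], [0.22, 2.44], [-1.43, 4.57], [0, 2.65], [-2.85, 2.85]. Speed limits (rad/s): [2.79, 2.79, 3.14, 3.14, 3.14, 3.14].

## Interface

Orientations are given as a unit quaternion [x, y, z, w].
In Python, from rig import * gives the robot as it stands.
- The arm moves only by the tool jog_arm, never from a script. Its argument "series" is a list of rows, each a list of 7 numbers: the shift along the tool's x, y, z in mm, then the turn, a rotation vector about the tool's x, y, z in rad, then the gripper's target within -1 to 1 (shut at 1, half-way at 0, fully open at -1). A call has 1 to 20 rows; each row is the pose to reach, as a shift and turn from the pose commanded when the call began, along the tool's axes at that moment; what a row does not reach only later rows make up. A row lasts 1/8 s, in which the tool goes at most 62.5 mm and 10.7 degrees, less where a joint would pass 70% of its speed; a pose out of reach is approached as far as the arm can. A call with a gripper value outside its range is refused whole. The fingers move at their own pace and stop on an object; "grip_force" is the grip in N (left out, the last holds). Time passes only in rows, so rows that repeat a pose let the fingers close. It gives the time, the measured TCP pose, the force and the opening at its end, in the units of the state.
- get_obs(): the state, without advancing time (a new reading comes with each control period).
- camera(name): name is "scene" or "top" or "wrist"; returns a dict with "img" (400x640x3 uint8, red, green, blue), "depth" (400x640 float32, m along the optical axis (not along the pixel's ray), 0 where there is no reading), "camera_matrix" (3x3 intrinsics, pixels), "D" ([k1, k2, p1, p2, k3] as OpenCV has them; the pictures are not rectified), "rvec" (rotation vector, rad) and "tvec" (3), from world to camera coordinates, as OpenCV has them. Camera axes: x right, y down, z forward; pixel columns grow to the right and rows downward; lengths in m; the calibration is good to about 2 mm. A picture is of the moment at which its call begins.
- hand_in(): hands the job in, once; it reports no verdict.
The state is a dict: "time": time; "q": joint angles; "joint_velocities": joint speeds; "joint_torque": joint torques, N m; "position": TCP position; "tool_rot": TCP orientation; "ft_force": force on the tool from outside, world axes, zero at the start; "moment": the same for the moment, N m; "grip_width": finger opening in m.
Only numpy, scipy, OpenCV 4.12 (cv2) and the standard library are available. Lean on these libraries where they do the work, as an engineer would, in place of code of your own. Each camera call takes 0.05 s, during which the arm holds its last target.

## Task

The stepped shaft has been laid in the inclined rest the wrong way round, with its thick head at the bottom. Swing the keeper bar aside, lift the shaft out and turn it end for end, then lay it back in both V supports with its thin spigot against the lower stop and swing the keeper bar back fully over it. Do not let the shaft or the robot strike the gauge stand beside the rest, and leave the oil bottle, loupe and brass weight where they stand.

Things in the scene. Friction and masses are not known exactly. Their poses are not given: they have to be found in the camera images.
- rest: The fixed inspection rest: level steel base plate 216 x 100 x 12 mm carrying a bed inclined at 28 degrees. Origin: on the bench, below the middle of the bed (6 mm from the base plate's centre); z up, x level, pointing to the side on which the bed is high, y to the left when looking along x.
- rest_bed: Inclined bed of the rest, aluminium plate 236 x 90 x 8 mm. Origin: centre of its top face, 79 mm above the bench. x runs up the slope (28 degrees), y level across it, z square to the bed. Two 90 degree V supports (14 mm long, 37 mm wide at the mouth, tops at z = 49 mm) stand at x = -50 and +50 mm, nothing between them. Lower stop: plate 50 mm wide, its face at x = -110.5 mm, its top at z = 60 mm.
- rest_seat (a point): Fixed point of rest_bed at x = 0, y = 0, z = 42 mm: where the middle of the shaft lies (within 1 mm) when it is seated in both Vs against the lower stop, either way round.
- shaft: Loose steel shaft, 220 mm long, 0.22 to 0.42 kg: body 16 mm diameter; at one end a head 26 mm diameter, 25 mm long; at the other a spigot 10 mm diameter, 35 mm long. Origin on the axis at mid length; x along the axis from head (-110 mm) to spigot (+110 mm); centre of mass about 25 mm from the origin towards the head. Starts in the Vs with the head against the lower stop.
- shaft_head (a point): Centre of the head's end face.
- shaft_spigot (a point): Centre of the spigot's end face.
- keeper (a joint): Keeper, a flat steel bar (12 x 6 mm) on a hinge square to the bed. 0 = closed: straight across over the shaft at the upper V, 5 mm above it. It opens counter-clockwise seen from above, its free end moving up the slope, to a limit at 1.6 rad, where it points up the slope, clear beside the shaft. Starts at 0 to 0.25. Friction (about 1 N at the knob) holds it where it is left.
- keeper_knob (a point): Middle of the knob on the keeper's free end, 11 mm above the top face of the bar and 60 mm from the hinge axis: an upright round knob, 13 mm diameter, that stands square to the bed and whose top is 9 mm above this point.
- keeper_hinge (a point): Point on the keeper's hinge axis, at mid thickness of the bar (rest_bed x = 50, y = 36, z = 58 mm).
- gauge_stand: Fixed gauge stand beside the rest on its -y side, 158 mm tall: grey block 44 x 36 x 40 mm, upright rod 12 mm diameter, a clamp, and a small dial that points away from the rest (60 mm out). Origin: underside centre. The shaft, turned low over its seat, hits it: lift it above the stand or carry it clear first.
- oil_bottle: Loose oil bottle with a pointed nozzle, 42 mm diameter, 109 mm tall, standing beside the rest. Origin: underside centre.
- loupe: Loose black stand loupe, 39 mm diameter, 32 mm tall. Origin: underside centre.
- weight_0: Loose brass weight with a knob, 38 mm diameter, 28 mm tall. Origin: underside centre.

How it is judged:
On the way, in this order (a step that is already met when the one before it is completed fails the run):
1. the keeper is swung aside, clear of the shaft (at least 1.0 rad open) (value of joint keeper above 1 rad), for 0.2 s.
2. the shaft lies reversed in both Vs, spigot down against the stop, let go, keeper still open (x of shaft_spigot in the frame of rest_bed between -0.1125 and -0.1045 m and y of shaft_spigot in the frame of rest_bed between -0.004 and 0.004 m and z of shaft_spigot in the frame of rest_bed between 0.038 and 0.046 m and y of shaft_head in the frame of rest_bed between -0.004 and 0.004 m and z of shaft_head in the frame of rest_bed between 0.038 and 0.046 m and x of shaft_head in the frame of rest_bed above 0.1 m and linear speed of shaft below 0.02 m/s and contact force between shaft and the fingers below 0.1 N and value of joint keeper above 0.5 rad), for 0.2 s.
At the end, for the whole second after the job is handed in: The shaft lies at rest in both Vs (each end's axis within 4 mm of the seat line), spigot end within 6 mm of the lower stop, head up the slope, and the keeper is closed over it to within 0.2 rad; nothing is held (x of shaft_spigot in the frame of rest_bed between -0.1125 and -0.1045 m and y of shaft_spigot in the frame of rest_bed between -0.004 and 0.004 m and z of shaft_spigot in the frame of rest_bed between 0.038 and 0.046 m and y of shaft_head in the frame of rest_bed between -0.004 and 0.004 m and z of shaft_head in the frame of rest_bed between 0.038 and 0.046 m and x of shaft_head in the frame of rest_bed above 0.1 m and linear speed of shaft below 0.02 m/s and contact force between each of shaft, keeper and the fingers below 0.1 N and value of joint keeper below 0.2 rad); the robot touches nothing.
It fails at once if the shaft strikes the gauge stand (contact force between shaft and gauge_stand above 1 N).
It fails at once if the robot strikes the gauge stand (contact force between any of the arm, the fingers and gauge_stand above 3 N).
It fails at once if the oil bottle is moved more than 20 mm or tipped over (distance of oil_bottle from where it was at the start of the episode above 0.02 m or angle between oil_bottle's own z axis and vertical above 0.4 rad).
It fails at once if the loupe is moved more than 20 mm or tipped over (distance of loupe from where it was at the start of the episode above 0.02 m or angle between loupe's own z axis and vertical above 0.4 rad).
It fails at once if the brass weight is moved more than 20 mm or tipped over (distance of weight_0 from where it was at the start of the episode above 0.02 m or angle between weight_0's own z axis and vertical above 0.4 rad).
It also fails if it takes over 67 s, if anything falls off the work surface, if the arm or the gripper's body presses on something with over 40 N, if the wrist force passes 120 N, or if a joint passes its speed limit or range.

## Working session

There is one attempt and no reset: what is moved stays moved. The work goes in short steps, Python scripts to look and compute and a tool call to move; the robot and the scene stay as the last step left them, time stands still between calls to the robot, and variables do not carry over. Pictures are saved under pics/ and viewed, and the job is handed in when it is done.

Besides the shell and the picture viewer there is one more tool, called after "Call:" in YAML: its name, and indented under it one key for each argument. jog_arm: Moves the arm, as the interface text tells. Its arguments: {"type":"object","properties":{"series":{"type":"array","items":{"type":"array","items":{"type":"number"}}},"grip_force":{"type":"number"}},"required":["series"]}

```bash
ls; mkdir -p pics; python3 - <<'E'
from rig import *
import cv2,pickle
o=get_obs();print(o)
for n in ["scene","top","wrist"]:
    c=camera(n);pickle.dump(c,open(f"pics/{n}0.pkl","wb"));cv2.imwrite(f"pics/{n}0.png",c["img"][:,:,::-1])
    R=cv2.Rodrigues(c["rvec"])[0];print(n,c["camera_matrix"].tolist(),c["D"],(-R.T@c["tvec"].reshape(3)),R[2])
E
```

```text
pics
{'time': 0.0, 'q': array([-1.33552025e+00,  5.28448294e-01,  1.43384990e+00,  5.97082618e-06,
        1.18136107e+00, -1.78533033e-01]), 'joint_velocities': array([-0.00189124, -0.00121808, -0.00090461, -0.00024372,  0.00102374,
       -0.00155597]), 'joint_torque': array([ 3.75257505e-04, -4.40039706e+01, -1.76593423e+01,  6.32227748e-02,
        5.80560474e-02, -1.51222398e-04]), 'position': array([ 0.25115787, -0.57155825,  0.22159925]), 'tool_rot': array([-0.59154752,  0.38715025, -0.38609072,  0.59255394]), 'ft_force': array([-0.48621406,  0.4814802 ,  0.09937416]), 'moment': array([ 0.01795613, -0.02238637, -0.03852556]), 'grip_width': 0.08717785641772925}
scene [[386.9615715766544, 0.0, 325.36222576216784], [0.0, 386.9615715766544, 207.34568844992762], [0.0, 0.0, 1.0]] [-0.00405047  0.          0.          0.          0.        ] [0.11612674 0.47761231 0.71914563] [ 0.45387975 -0.56605992 -0.68816374]
top [[431.1725766598498, 0.0, 320.45165232176424], [0.0, 431.1725766598498, 198.38354539988407], [0.0, 0.0, 1.0]] [-0.01064541  0.          0.          0.          0.        ] [0.36966161 0.0236165  0.95906989] [ 0.14828802 -0.01721422 -0.98879438]
wrist [[278.85418714487656, 0.0, 322.08839459635226], [0.0, 278.85418714487656, 191.71090856172958], [0.0, 0.0, 1.0]] [0.01150225 0.         0.         0.         0.        ] [ 0.3284209  -0.5387383   0.38355494] [-0.27814553 -0.11973096 -0.95304751]
```

View pics/scene0.png

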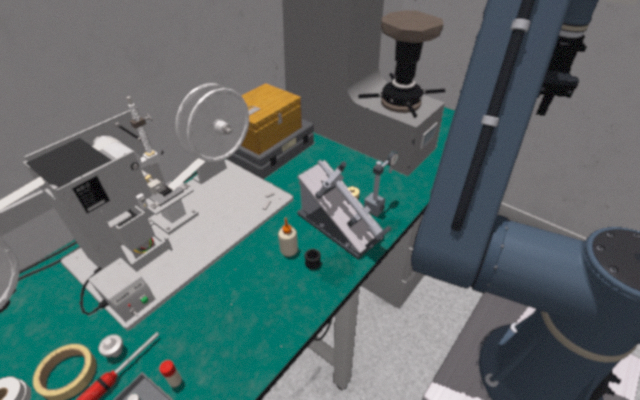

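View pics/top0.png

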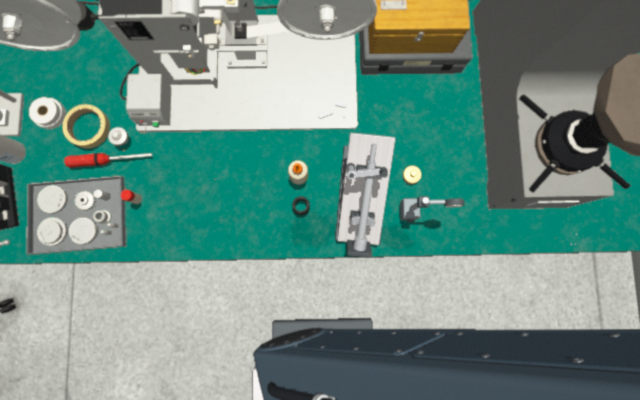

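The top view shows the rest at about (365,190), with the low end and stop at the bottom near the robot. The gauge stand is at (410-460,205), the brass weight at (412,175), the bottle at (298,172) and the loupe at (301,207). Next I'll zoom in and measure.

```bash
cat > h.py <<'E'
import numpy as np,cv2,pickle
from scipy.spatial.transform import Rotation as Ro
def load(n): return pickle.load(open(f"pics/{n}.pkl","rb"))
def cam(c):
    R=cv2.Rodrigues(np.array(c["rvec"],float))[0];t=np.array(c["tvec"],float).reshape(3);return R,t
def ray(c,uv):
    R,t=cam(c);p=cv2.undistortPoints(np.array([[uv]],float),c["camera_matrix"],c["D"])[0,0]
    return -R.T@t, R.T@np.array([p[0],p[1],1.])
def onz(c,uv,z):
    o,d=ray(c,uv);return o+d*(z-o[2])/d[2]
def cloud(c):
    R,t=cam(c);h,w=c["depth"].shape
    g=np.stack(np.meshgrid(np.arange(w),np.arange(h)),-1).reshape(-1,1,2).astype(float)
    p=cv2.undistortPoints(g,c["camera_matrix"],c["D"])[:,0]
    d=c["depth"].reshape(-1,1);P=np.hstack([p*d,d]);return ((P-t)@R).reshape(h,w,3)
def proj(c,X):
    return cv2.projectPoints(np.array(X,float).reshape(-1,3),np.array(c["rvec"],float),np.array(c["tvec"],float),c["camera_matrix"],c["D"])[0][:,0]
def crop(c,x0,y0,w,h,s,fn):
    i=c["img"][y0:y0+h,x0:x0+w,::-1];cv2.imwrite(fn,cv2.resize(i,None,fx=s,fy=s,interpolation=cv2.INTER_CUBIC))
E
python3 - <<'E'
from h import *
c=load("top0");crop(c,280,120,190,145,4,"pics/t1.png")
s=load("scene0");crop(s,260,140,150,125,5,"pics/s1.png")
P=cloud(c)
for uv in [(365,145),(345,237),(378,237),(355,137),(390,140),(300,172),(301,207),(412,175),(408,210)]: print(uv,P[uv[1],uv[0]].round(4))
E
```

```text
(365, 145) [ 0.6011 -0.0821  0.1243]
(345, 237) [ 0.424  -0.0437  0.0308]
(378, 237) [ 0.4224 -0.1142  0.0345]
(355, 137) [ 0.6158 -0.0618  0.1317]
(390, 140) [ 0.6086 -0.1313  0.1317]
(300, 172) [0.5586 0.0499 0.0759]
(301, 207) [ 0.4948  0.0509 -0.0008]
(412, 175) [ 0.5582 -0.1963  0.0265]
(408, 210) [ 0.4786 -0.1801  0.0418]
```

View pics/t1.png

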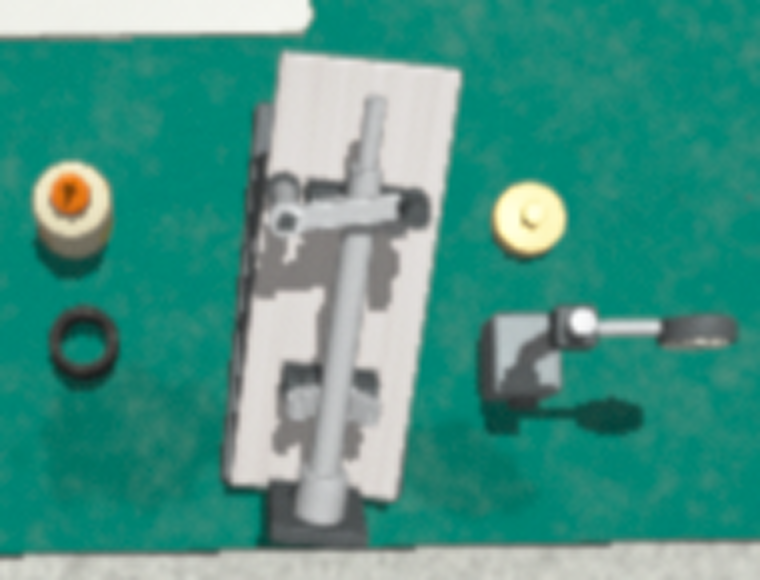

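View pics/s1.png

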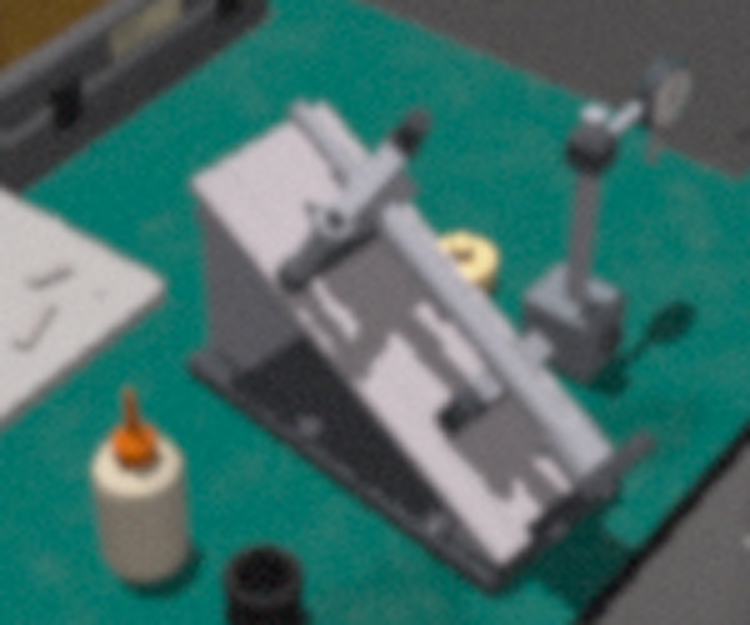

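View pics/wrist0.png

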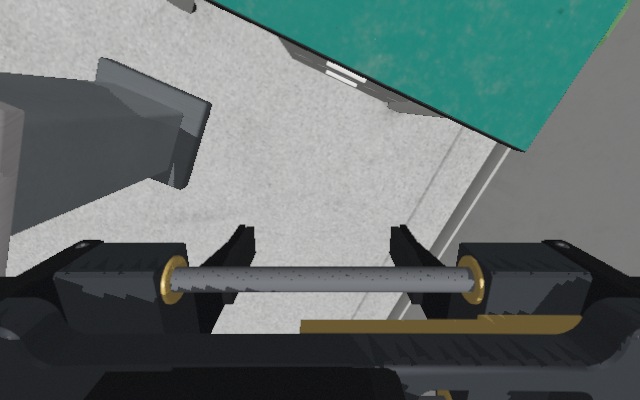

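```bash
cat > bed.py <<'E'
from h import *
a=np.deg2rad(28)
def bedR(psi): return Ro.from_euler('z',psi).as_matrix()@Ro.from_euler('y',-a).as_matrix()
E
python3 - <<'E'
from bed import *
c=load("top0");P=cloud(c)
im=c["img"].astype(int)
sub=np.zeros(P.shape[:2],bool);sub[125:260,330:405]=1
m=sub&(im.min(2)>150)&(P[...,2]>0.02)&(P[...,2]<0.145)
X=P[m];
# ransac-like plane
best=None
idx=np.random.default_rng(0)
for k in range(300):
    t=X[idx.choice(len(X),3,False)];n=np.cross(t[1]-t[0],t[2]-t[0]);
    if np.linalg.norm(n)<1e-6: continue
    n/=np.linalg.norm(n);i=abs((X-t[0])@n)<0.003
    if best is None or i.sum()>best.sum():best=i
Y=X[best];ctr=Y.mean(0);n=np.linalg.svd(Y-ctr,full_matrices=False)[2][2];n*=np.sign(n[2])
print(m.sum(),best.sum(),n,"tilt",np.degrees(np.arccos(n[2])),"yaw",np.degrees(np.arctan2(-n[1],-n[0])))
# image outline of plane-consistent pixels
mm=(sub&(abs((P-ctr)@n)<0.004)&(im.sum(2)>200)).astype(np.uint8)
cv2.imwrite("pics/m.png",cv2.resize(mm[125:260,330:405]*255,None,fx=4,fy=4))
# corners (subpixel by hand from contour) -> rect on plane
cs=max(cv2.findContours(mm,0,1)[0],key=cv2.contourArea)
hull=cv2.convexHull(cs);ap=cv2.minAreaRect(hull)
pts=[]
for u in hull[:,0].astype(float):
    o,d=ray(c,u);pts.append(o+d*(((ctr-o)@n)/(d@n)))
pts=np.array(pts)
for psi in [np.arctan2(-n[1],-n[0])]:
    R=bedR(psi);q=(pts-ctr)@R
    r=cv2.minAreaRect(q[:,:2].astype(np.float32));print(r)
    cen=ctr+R@np.array([r[0][0],r[0][1],q[:,2].mean()]);print("bed centre",cen)
print(hull[:,0].tolist())
E
```

```text
3392 2510 [-0.46562774  0.057091    0.88313726] tilt 27.97684316169477 yaw -6.990192689272242
((-0.015689462423324585, 0.0013919174671173096), (0.2356870323419571, 0.08984380960464478), 0.1301489770412445)
bed centre [ 0.51541157 -0.08391064  0.07905928]
[[353, 133], [393, 137], [394, 138], [394, 143], [393, 150], [387, 189], [380, 234], [379, 240], [378, 244], [373, 244], [370, 243], [367, 241], [365, 236], [347, 164], [347, 157], [349, 141], [350, 134], [351, 133]]
```

View pics/m.png

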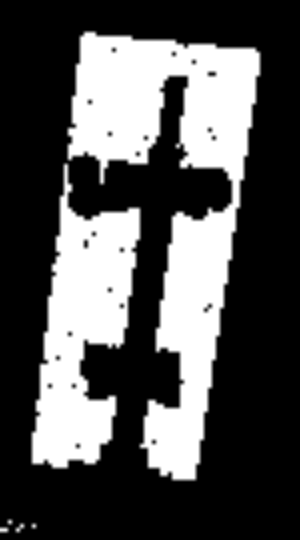

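```bash
cat >> bed.py <<'E'
psi=np.deg2rad(-6.9);O=np.array([0.5154,-0.0839,0.079]);RB=bedR(psi)
def W(p): return O+RB@np.array(p,float)
def B(X): return (np.array(X)-O)@RB
def over(c,pts,x0,y0,w,h,s,fn):
    i=cv2.resize(c["img"][y0:y0+h,x0:x0+w,::-1],None,fx=s,fy=s,interpolation=cv2.INTER_CUBIC).copy()
    for p in pts:
        u=proj(c,W(p))[0];q=((u-[x0,y0]+.5)*s-.5).round().astype(int);cv2.circle(i,tuple(int(v) for v in q),3,(0,0,255),1)
    cv2.imwrite(fn,i)
E
python3 - <<'E'
from bed import *
pts=[(sx*.118,sy*.045,0) for sx in(1,-1) for sy in (1,-1)]+[(-.11,0,.042),(.11,0,.042),(.05,.036,.061),(-.085,0,.055),(-.05,.0185,.049),(-.05,-.0185,.049)]
over(load("top0"),pts,280,120,190,145,4,"pics/t2.png");over(load("scene0"),pts,260,140,150,125,5,"pics/s2.png")
c=load("top0");P=cloud(c);im=c["img"].astype(int)
X=B(P.reshape(-1,3)).reshape(P.shape)
m=(X[...,0]<.09)&(X[...,0]>0.02)&(X[...,1]<-.015)&(X[...,1]>-.05)&(X[...,2]>.055)&(X[...,2]<.1)
print(m.sum(),X[m].round(4)[:40])
ys,xs=np.where(m);print(xs,ys)
# knob: dark pixels
m2=m&(im.sum(2)<250);ys,xs=np.where(m2);print(len(xs),xs.mean(),ys.mean(),X[m2].mean(0))
# other objs
def blob(mask,name):
    ys,xs=np.where(mask);print(name,len(xs),P[mask].mean(0).round(4),P[mask].min(0).round(3),P[mask].max(0).round(3))
r=np.zeros_like(m);r[155:192,280:320]=1;blob(r&(P[...,2]>.03),"bottle")
r[:]=0;r[192:220,280:320]=1;blob(r&(P[...,2]>.02),"loupe")
r[:]=0;r[160:190,400:430]=1;blob(r&(P[...,2]>.01),"weight")
r[:]=0;r[190:235,396:470]=1;blob(r&(P[...,2]>.02)&(P[...,2]<.06),"gs");blob(r&(P[...,2]>.07),"gs up")
blob(r&(P[...,2]>.035)&(P[...,2]<.045),"block");
E
```

```text
78 [[ 0.0691 -0.0184  0.0566]
 [ 0.0706 -0.0195  0.0617]
 [ 0.0712 -0.0212  0.0631]
 [ 0.0708 -0.0234  0.0608]
 [ 0.07   -0.0258  0.057 ]
 [ 0.0674 -0.0166  0.0581]
 [ 0.0687 -0.0178  0.0625]
 [ 0.0684 -0.02    0.0605]
 [ 0.0699 -0.0211  0.0655]
 [ 0.0695 -0.0233  0.0631]
 [ 0.0697 -0.0252  0.0633]
 [ 0.069  -0.0276  0.0596]
 [ 0.0666 -0.0162  0.0627]
 [ 0.0671 -0.0179  0.0637]
 [ 0.0679 -0.0195  0.0661]
 [ 0.0684 -0.0212  0.067 ]
 [ 0.0693 -0.0226  0.0699]
 [ 0.0678 -0.0255  0.0633]
 [ 0.0669 -0.0279  0.0592]
 [ 0.0644 -0.0166  0.0617]
 [ 0.0662 -0.0177  0.0674]
 [ 0.0671 -0.0192  0.0703]
 [ 0.0687 -0.0203  0.0755]
 [ 0.0682 -0.0225  0.073 ]
 [ 0.0688 -0.0241  0.0743]
 [ 0.0669 -0.0271  0.0664]
 [ 0.0664 -0.0294  0.064 ]
 [ 0.0623 -0.015   0.0617]
 [ 0.0634 -0.0164  0.0652]
 [ 0.0654 -0.0174  0.0717]
 [ 0.0678 -0.0181  0.0801]
 [ 0.0682 -0.0198  0.0806]
 [ 0.0682 -0.0217  0.0802]
 [ 0.0682 -0.0237  0.0792]
 [ 0.0677 -0.0259  0.0769]
 [ 0.0644 -0.0297  0.0635]
 [ 0.0607 -0.0151  0.0629]
 [ 0.062  -0.0164  0.0672]
 [ 0.0655 -0.0166  0.0793]
 [ 0.0655 -0.0186  0.0785]]
[381 382 383 384
[... 445 characters left out ...]
71
 172 172 172 172 172 172 172 172 172 173 173 173 173 173 173 173 173 173
 174 174 174 174 174 174 174 174 174 175 175 175 175 175 175 175 176 176
 176 176 176 177 177 177]
16 381.6875 170.6875 [ 0.06601805 -0.01863004  0.07132225]
bottle 338 [0.5599 0.0544 0.0789] [0.37  0.024 0.03 ] [0.586 0.076 0.959]
loupe 138 [0.4925 0.0504 0.0574] [0.37  0.024 0.021] [0.515 0.07  0.959]
weight 230 [ 0.5601 -0.1967  0.0256] [ 0.37  -0.218  0.01 ] [0.581 0.024 0.959]
gs 323 [ 0.4789 -0.1843  0.0376] [ 0.456 -0.205  0.02 ] [ 0.504 -0.17   0.056]
gs up 380 [ 0.4769 -0.2078  0.1675] [ 0.37  -0.266  0.072] [0.492 0.024 0.959]
block 262 [ 0.4806 -0.1855  0.0392] [ 0.461 -0.205  0.035] [ 0.504 -0.17   0.044]
```

View pics/t2.png

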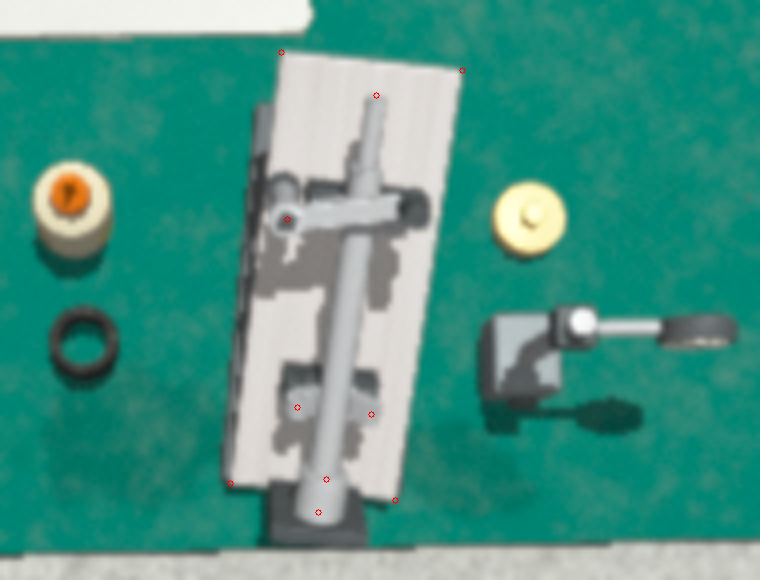

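View pics/s2.png

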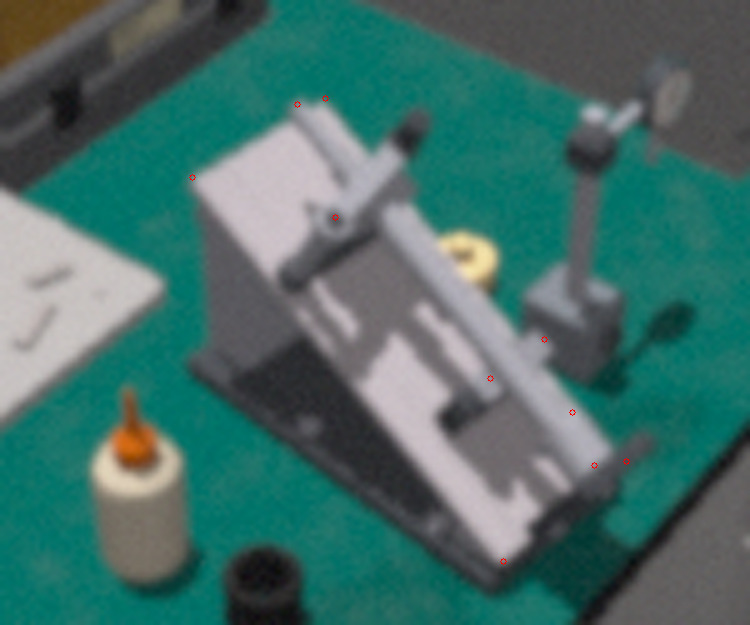

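```bash
python3 - <<'E'
import rig; print([n for n in dir(rig) if not n.startswith('_')])
from bed import *
o=rig.get_obs();R=Ro.from_quat(o["tool_rot"]).as_matrix();print(R.round(3))
print("bed axes\n",RB.round(3))
for s in (1,-1):
    x=s*RB[:,1];y=-RB[:,2];T=np.column_stack([x,y,np.cross(x,y)]);print(s,(Ro.from_matrix(R.T@T).as_rotvec()).round(3))
print("knob",W((.0665,-.022,.072)).round(4),"seat",W((0,0,.042)).round(4))
P=cloud(load("top0"));v=(P[...,2]>.12)&(P[...,2]<.9)&(P[...,0]<.85)&(P[...,0]>.3)&(abs(P[...,1]+.08)<.4)
ys,xs=np.where(v)
X=P[v]
for a0 in np.arange(-.45,.35,.05):
    s=X[(X[:,1]>=a0)&(X[:,1]<a0+.05)]
    if len(s): print(round(a0,2),len(s),s.min(0).round(2),s.max(0).round(2))
s=load("scene0");S=cloud(s)
for uv in [(392,160),(380,165),(222,125),(240,100),(270,110),(337,165)]: print(uv,S[uv[1],uv[0]].round(3))
# gs clamp
m=(abs(P[...,0]-.478)<.03)&(P[...,1]<-.15)&(P[...,1]>-.27)&(P[...,2]>.1)
print(B(P[m]).round(3).min(0), P[m].min(0),P[m].max(0))
E
```

```text
['Unreachable', 'camera', 'get_obs', 'hand_in']
[[ 0.402 -0.     0.916]
 [-0.916  0.002  0.402]
 [-0.002 -1.     0.   ]]
bed axes
 [[ 0.877  0.12  -0.466]
 [-0.106  0.993  0.056]
 [ 0.469  0.     0.883]]
1 [-0.176 -2.54  -0.634]
-1 [ 0.477  0.523 -0.132]
knob [ 0.5375 -0.1087  0.1738] seat [ 0.4958 -0.0815  0.1161]
-0.45 9342 [ 0.48 -0.45  0.12] [ 0.72 -0.4   0.43]
-0.4 9876 [ 0.48 -0.4   0.12] [ 0.85 -0.36  0.43]
-0.3 620 [ 0.47 -0.29  0.12] [ 0.85 -0.25  0.19]
-0.25 946 [ 0.32 -0.25  0.12] [ 0.85 -0.2   0.65]
-0.2 3756 [ 0.31 -0.2   0.12] [ 0.85 -0.15  0.72]
-0.15 5314 [ 0.3  -0.15  0.12] [ 0.85 -0.1   0.73]
-0.1 1775 [ 0.48 -0.1   0.12] [ 0.84 -0.05  0.26]
-0.05 1048 [ 0.53 -0.05  0.12] [ 0.84 -0.    0.25]
-0.0 992 [0.81 0.   0.12] [0.84 0.05 0.25]
0.05 568 [0.83 0.05 0.12] [0.85 0.1  0.26]
0.1 32 [0.84 0.1  0.12] [0.85 0.13 0.13]
0.15 278 [0.82 0.16 0.12] [0.85 0.2  0.23]
0.2 1342 [0.77 0.2  0.17] [0.85 0.25 0.3 ]
0.25 1550 [0.76 0.25 0.12] [0.85 0.3  0.3 ]
0.3 653 [0.78 0.3  0.12] [0.81 0.32 0.3 ]
(392, 160) [ 0.475 -0.238  0.138]
(380, 165) [ 0.478 -0.185  0.153]
(222, 125) [ 0.815 -0.     0.225]
(240, 100) [ 0.835 -0.082  0.25 ]
(270, 110) [ 0.834 -0.177  0.18 ]
(337, 165) [ 0.681 -0.285 -0.002]
[-0.005 -0.186  0.03 ] [ 0.47278763 -0.26632714  0.10322196] [ 0.49230526 -0.1778888   0.15959446]
```

```bash
cat >> bed.py <<'E'
def toolR(s,R0=None):
    x=s*RB[:,1];y=-RB[:,2];return np.column_stack([x,y,np.cross(x,y)])
def row(o,X,T=None):
    R=Ro.from_quat(o["tool_rot"]).as_matrix();d=R.T@(np.array(X)-o["position"])*1000
    rv=np.zeros(3) if T is None else Ro.from_matrix(R.T@T).as_rotvec()
    return d.round(1).tolist()+rv.round(3).tolist()
def st(o):
    b=B(o["position"])*1000;print("t",round(o["time"],2),"q",o["q"].round(3),"pos",o["position"].round(4),"bed",b.round(1),"w",round(o["grip_width"]*1000,1),"F",o["ft_force"].round(1))
    R=Ro.from_quat(o["tool_rot"]).as_matrix()
    for s in (1,-1): 
        e=Ro.from_matrix(R.T@toolR(s)).as_rotvec()
        if np.linalg.norm(e)<1.5: print("err vs",s,e.round(3))
E
python3 - <<'E'
from bed import *
from rig import *
o=get_obs();st(o)
print(row(o,(.32,-.36,.30)))
print(row(o,W((.067,-.022,.13)),toolR(-1)))
E
```

```text
t 0.15 q [-1.336  0.528  1.434 -0.     1.181 -0.178] pos [ 0.2512 -0.5717  0.2218] bed [-112.8 -516.   221.7] w 87.4 F [-0.8 -0.4 -0.1]
err vs -1 [ 0.477  0.523 -0.132]
[-166.3, -77.9, 148.1, 0.0, 0.0, 0.0]
[-322.4, -2.8, 425.2, 0.477, 0.523, -0.132]
```

Call:
jog_arm:
  series:
    - [-166, -78, 148, 0, 0, 0, 0]
    - [-166, -78, 148, 0, 0, 0, 0]
    - [-166, -78, 148, 0, 0, 0, 0]
    - [-166, -78, 148, 0, 0, 0, 0]
    - [-166, -78, 148, 0, 0, 0, 0]
    - [-320, -80, 425, 0.477, 0.523, -0.132, 0]
    - [-320, -80, 425, 0.477, 0.523, -0.132, 0]
    - [-320, -80, 425, 0.477, 0.523, -0.132, 0]
    - [-320, -80, 425, 0.477, 0.523, -0.132, 0]
    - [-320, -80, 425, 0.477, 0.523, -0.132, 0]
    - [-320, -80, 425, 0.477, 0.523, -0.132, 0]
    - [-320, -80, 425, 0.477, 0.523, -0.132, 0]
    - [-320, -80, 425, 0.477, 0.523, -0.132, 0]
    - [-320, -80, 425, 0.477, 0.523, -0.132, 0]
    - [-320, -80, 425, 0.477, 0.523, -0.132, 0]
    - [-320, -80, 425, 0.477, 0.523, -0.132, 0]
  grip_force: 10

```text
time: 2.15
position: [0.5116, -0.1091, 0.3026]
tool_rot: [0.342, -0.385, 0.642, -0.568]
ft_force: [-0.0, 0.2, 0.8]
grip_width: 0.043
```

```bash
python3 - <<'E'
from bed import *
from rig import *
st(get_obs())
c=camera("wrist");pickle.dump(c,open("pics/w1.pkl","wb"));cv2.imwrite("pics/w1.png",c["img"][:,:,::-1])
o=get_obs();st(o);print(row(o,W((.067,-.022,.068)),toolR(-1)))
E
```

```text
t 2.15 q [-0.538  0.123  1.939  0.318  0.65   0.942] pos [ 0.5116 -0.1091  0.3026] bed [104.3 -25.4 197.8] w 43.0 F [-0.   0.2  0.8]
err vs -1 [-0.    -0.     0.002]
t 2.2 q [-0.538  0.123  1.939  0.318  0.65   0.942] pos [ 0.5116 -0.1089  0.3026] bed [104.3 -25.2 197.8] w 43.4 F [ 0.1 -0.4  0.1]
err vs -1 [-0.001 -0.     0.002]
[-3.4, 129.7, -37.4, -0.001, -0.0, 0.002]
```

View pics/w1.png

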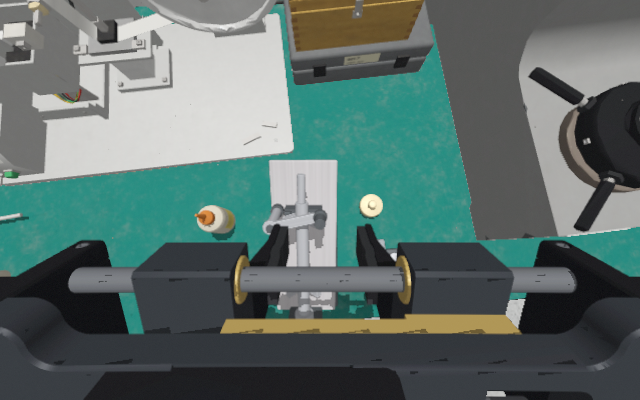

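```bash
python3 - <<'E'
from bed import *
c=load("w1");pts=[(.118,.045,0),(.118,-.045,0),(.11,0,.042),(.05,.036,.061),(.067,-.022,.081)]
over(c,pts,250,140,110,90,7,"pics/w1c.png")
P=cloud(c);X=B(P.reshape(-1,3)).reshape(P.shape)
m=(X[...,0]<.09)&(X[...,0]>0.02)&(X[...,1]<-.010)&(X[...,1]>-.05)&(X[...,2]>.076)&(X[...,2]<.09)
print(m.sum(),X[m].mean(0),X[m].min(0),X[m].max(0))
E
```

```text
113 [ 0.0638561  -0.02378447  0.08039544] [ 0.05661417 -0.02919884  0.0761746 ] [ 0.06935829 -0.01822591  0.08257836]
```

View pics/w1c.png

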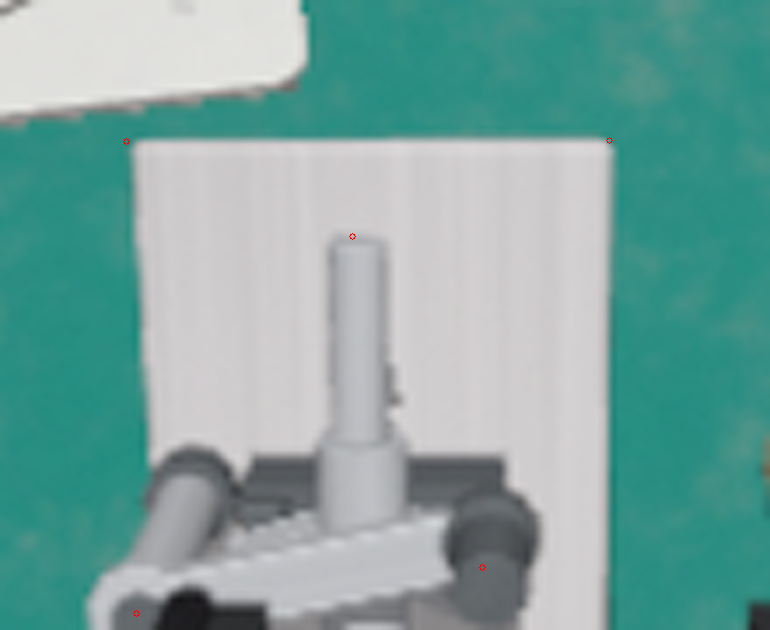

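Call:
jog_arm:
  series:
    - [-2, 60, -40, 0, 0, 0, 0]
    - [-2, 60, -40, 0, 0, 0, 0]
    - [-2, 100, -40, 0, 0, 0, 0]
    - [-2, 115, -40, 0, 0, 0, 0]
    - [-2, 125, -40, 0, 0, 0, 0]
    - [-2, 130, -40, 0, 0, 0, 0]
    - [-2, 130, -40, 0, 0, 0, 0]
    - [-2, 130, -40, 0, 0, 0, 0]

```text
time: 3.2
position: [0.5377, -0.1097, 0.1697]
tool_rot: [0.342, -0.384, 0.642, -0.568]
ft_force: [-0.2, 0.8, 1.4]
grip_width: 0.044
```

```bash
python3 - <<'E'
from bed import *
from rig import *
st(get_obs())
c=camera("wrist");pickle.dump(c,open("pics/w2.pkl","wb"));over(c,[(.064,-.023,.081)],200,180,240,180,3,"pics/w2.png")
E
```

```text
t 3.2 q [-0.506  0.404  2.054  0.677  0.284  0.569] pos [ 0.5377 -0.1097  0.1697] bed [ 64.9 -22.9  68.2] w 44.0 F [-0.2  0.8  1.4]
err vs -1 [-0.002  0.001  0.002]
```

View pics/w2.png

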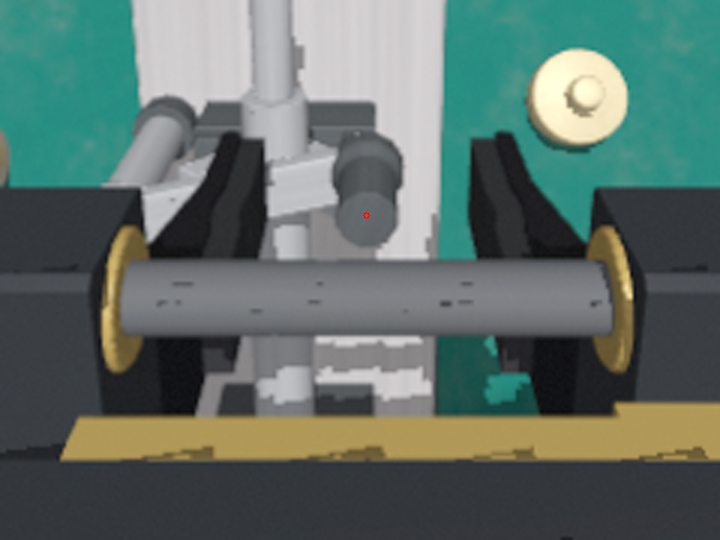

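```bash
cat > kin.py <<'E'
from bed import *
from scipy.optimize import least_squares
D=[([-1.33552025,.528448294,1.43384990,0,1.18136107,-.178533033],[.25115787,-.57155825,.22159925]),
([-.538,.123,1.939,.318,.65,.942],[.5116,-.1090,.3026]),([-.506,.404,2.054,.677,.284,.569],[.5377,-.1097,.1697])]
def Rz(a):return Ro.from_euler('z',a).as_matrix()
def Ry(a):return Ro.from_euler('y',a).as_matrix()
M0=np.array([[0,0,1.],[1,0,0],[0,1,0]]) # tool axes
def fk(q,p):
    h,a0,L1,e,L2,Lt,d=p
    A=Rz(q[0]);x=np.array([0,0,h])+A@[a0,d,0];A=A@Ry(q[1]);x=x+A@[0,0,L1];A=A@Ry(q[2]);x=x+A@[e,0,L2]
    A=A@Rz(q[3])@Ry(q[4]);x=x+A@[0,0,Lt];return x,A@Rz(q[5])
E
python3 - <<'E'
from kin import *
from rig import *
o=get_obs();R=Ro.from_quat(o["tool_rot"]).as_matrix()
x,A=fk(o["q"],[0]*7);print((A.T@R).round(3))
f=lambda p:np.concatenate([fk(q,p)[0]-x for q,x in D]+[0.01*(np.array(p)-[.2,0,.4,0,.35,.3,.1])])
for x0 in ([.2,0,.4,0,.35,.3,.1],[.35,0,.5,0,.5,.3,-.1]):
    s=least_squares(f,x0);print(s.x.round(4),np.abs(s.fun).max())
E
```

```text
[[-1.  0.  0.]
 [ 0.  0.  1.]
 [ 0.  1. -0.]]
[0.2727 0.0017 0.5865 0.1135 0.3904 0.3037 0.1111] 0.0018648269489174342
[0.2727 0.0017 0.5865 0.1135 0.3904 0.3037 0.1111] 0.0018648269955630415
```

Call:
jog_arm:
  series:
    - [0, 0, 0, 0, 0, 0, 1]
    - [0, 0, 0, 0, 0, 0, 1]
    - [0, 0, 0, 0, 0, 0, 1]
    - [0, 0, 0, 0, 0, 0, 1]
    - [-1, 0, 5, 0, 0, 0, 1]
    - [-3, 0, 9.5, 0, 0, 0, 1]
    - [-6, 0, 15, 0, 0, 0, 1]
    - [-9, 0, 20, 0, 0, 0, 1]
    - [-12.5, 0, 25, 0, 0, 0, 1]
    - [-16.5, 0, 29, 0, 0, 0, 1]
    - [-21, 0, 33, 0, 0, 0, 1]
    - [-26, 0, 36.5, 0, 0, 0, 1]
    - [-31, 0, 39.5, 0, 0, 0, 1]
    - [-36.5, 0, 42, 0, 0, 0, 1]
    - [-42, 0, 44, 0, 0, 0, 1]
    - [-48, 0, 45, 0, 0, 0, 1]
    - [-54, 0, 46, 0, 0, 0, 1]
    - [-54, 0, 46, 0, 0, 0, 1]
  grip_force: 12

```text
time: 5.5
position: [0.5874, -0.0617, 0.1924]
tool_rot: [0.34, -0.382, 0.644, -0.569]
ft_force: [4.9, -1.2, 1.7]
grip_width: 0.0117
```

```bash
python3 - <<'E'
from bed import *
from rig import *
st(get_obs())
E
```

```text
t 5.5 q [-0.349  0.401  1.94   0.328  0.332  1.056] pos [ 0.5874 -0.0617  0.1924] bed [114.   30.7  67.9] w 11.7 F [ 4.9 -1.2  1.7]
err vs -1 [-0.007  0.001  0.003]
```

Call:
jog_arm:
  series:
    - [0, 0, 0, 0, 0, 0, 0.3]
    - [0, 0, 0, 0, 0, 0, 0.3]
    - [0, 0, 0, 0, 0, 0, 0.3]
    - [0, -40, 0, 0, 0, 0, 0.3]
    - [0, -90, 0, 0, 0, 0, 0.3]
    - [0, -130, -40, 0, 0, 0, 0.3]
    - [0, -130, -40, 0, 0, 0, 0.3]
    - [0, -130, -40, 0, 0, 0, 0.3]
    - [0, -130, -40, 0, 0, 0, 0.3]

```text
time: 6.62
position: [0.4896, -0.0495, 0.2861]
tool_rot: [0.342, -0.385, 0.642, -0.568]
ft_force: [-0.7, -0.3, -0.5]
grip_width: 0.0305
```

```bash
python3 - <<'E'
from bed import *
from rig import *
o=get_obs();st(o);print(o["q"].tolist(),o["position"].tolist())
c=camera("wrist");pickle.dump(c,open("pics/w3.pkl","wb"));over(c,[(.11,.034,.081),(.11,0,.042),(.118,.045,0),(.118,-.045,0)],160,120,320,240,2,"pics/w3.png")
from kin import *
D+=[([-.349,.401,1.94,.328,.332,1.056],[.5874,-.0617,.1924]),(o["q"],o["position"])]
f=lambda p:np.concatenate([fk(q,p)[0]-x for q,x in D]+[0.001*(np.array(p)-[.2,0,.4,0,.35,.3,.1])])
s=least_squares(f,[.2,0,.4,0,.35,.3,.1]);print(s.x.round(4),np.abs(s.fun).max())
E
```

```text
t 6.62 q [-0.416  0.099  2.028  0.258  0.559  1.088] pos [ 0.4896 -0.0495  0.2861] bed [ 70.9  31.1 196.8] w 30.5 F [-0.7 -0.3 -0.5]
err vs -1 [-0.     0.001  0.001]
[-0.41562773114397, 0.09872447782884625, 2.0276828049537152, 0.2582371707111523, 0.5593289823064318, 1.0877191772831496] [0.4895592148682944, -0.04948741155536521, 0.2860893581276376]
[0.2735 0.0008 0.5877 0.114  0.3909 0.305  0.111 ] 0.00020129391387838091
```

View pics/w3.png

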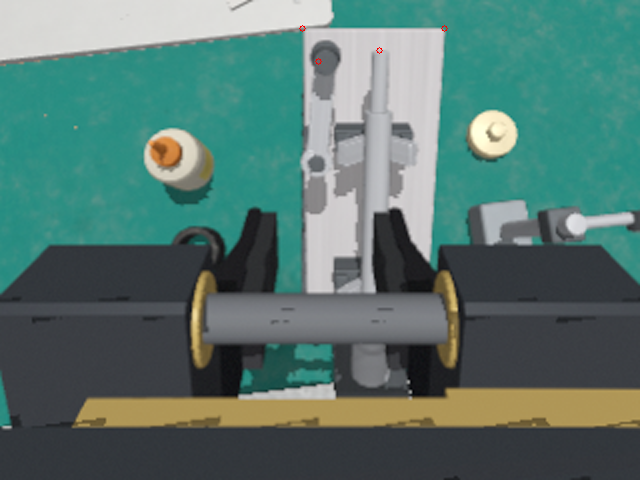

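```bash
cat >> kin.py <<'E'
PK=[.2735,.0008,.5877,.114,.3909,.305,.111]
MT=np.array([[-1,0,0],[0,0,1.],[0,1,0]])
lo=np.array([-3.08,-.75,.22,-1.43,0,-2.85]);hi=np.array([3.08,2.2,2.44,4.57,2.65,2.85])
def fkt(q): x,A=fk(q,PK);return x,A@MT
def ik(X,T,seeds):
    out=[]
    for s in seeds:
        def f(q):
            x,R=fkt(q);return np.r_[(x-X)*10,Ro.from_matrix(R.T@T).as_rotvec()]
        r=least_squares(f,np.clip(s,lo+1e-3,hi-1e-3),bounds=(lo,hi))
        if np.abs(r.fun).max()<2e-3 and not any(np.abs(r.x-o).max()<.02 for o in out): out.append(r.x)
    return out
def tT(sg,tilt):
    # tool pitched: approach in plane of bed, tilt deg from bed normal; tilt=28 -> normal
    Rb=Rz(psi)@Ry(-np.deg2rad(tilt));x=sg*Rb[:,1];y=-Rb[:,2];return np.column_stack([x,y,np.cross(x,y)])
SE=[[-.4,.3,2,.3,.4,1],[-.4,.3,2,3.1,.3,-2],[-.4,.3,2,3.1,.3,1.3],[-.4,.3,2,.3,.4,-2],[-.4,.6,1.8,0,.6,-1.8],[-.4,.3,2,-.5,.3,-1]]
E
python3 - <<'E'
from kin import *
for s in (.025,.015):
  for T1 in (8,14,20,28):
    for lab,sg,tl,bx in (("grasp",-1,T1,-s),("graspA",1,T1,-s),("final",1,56-T1,s),("finalB",-1,56-T1,s)):
        T=tT(sg,tl);X=W((bx,0,.042))+.019*T[:,1]
        for dz in (0,.22):
            S=ik(X+[0,0,dz],T,SE);print(s,T1,lab,dz,[q.round(2).tolist() for q in S])
E
```

```text
0.025 8 grasp 0 [[-0.42, 0.54, 2.01, 0.09, 0.45, 1.19]]
0.025 8 grasp 0.22 [[-0.42, 0.17, 1.76, 0.05, 1.08, 1.25]]
0.025 8 graspA 0 [[-0.42, 0.54, 2.01, 0.09, 0.45, -1.96]]
0.025 8 graspA 0.22 [[-0.42, 0.17, 1.76, 0.05, 1.08, -1.89]]
0.025 8 final 0 [[-0.55, 0.72, 2.38, 2.69, 0.8, 1.6]]
0.025 8 final 0.22 []
0.025 8 finalB 0 [[-0.55, 0.72, 2.38, 2.69, 0.8, -1.55]]
0.025 8 finalB 0.22 [[-0.55, 0.07, 2.13, 1.12, 0.35, 0.17]]
0.025 14 grasp 0 [[-0.45, 0.54, 2.09, 0.27, 0.29, 1.0]]
0.025 14 grasp 0.22 [[-0.45, 0.13, 1.83, 0.1, 0.95, 1.2]]
0.025 14 graspA 0 [[-0.45, 0.54, 2.09, 0.27, 0.29, -2.15]]
0.025 14 graspA 0.22 [[-0.45, 0.13, 1.83, 0.1, 0.95, -1.94]]
0.025 14 final 0 [[-0.52, 0.64, 2.31, 2.62, 0.56, 1.72]]
0.025 14 final 0.22 [[-0.52, 0.06, 2.05, 0.69, 0.43, -2.52]]
0.025 14 finalB 0 [[-0.52, 0.64, 2.31, 2.62, 0.56, -1.43]]
0.025 14 finalB 0.22 [[-0.52, 0.06, 2.05, 0.69, 0.43, 0.62]]
0.025 20 grasp 0 [[-0.47, 0.55, 2.16, 0.85, 0.16, 0.39]]
0.025 20 grasp 0.22 [[-0.47, 0.1, 1.9, 0.16, 0.82, 1.13]]
0.025 20 graspA 0 [[-0.47, 0.55, 2.16, 0.85, 0.16, -2.75]]
0.025 20 graspA 0.22 [[-0.4
[... 1832 characters left out ...]
.015 20 final 0 [[-0.51, 0.59, 2.26, 2.49, 0.38, 1.87]]
0.015 20 final 0.22 [[-0.51, 0.07, 2.0, 0.45, 0.53, -2.29]]
0.015 20 finalB 0 [[-0.51, 0.59, 2.26, 2.49, 0.38, -1.28]]
0.015 20 finalB 0.22 [[-0.51, 0.07, 2.0, 0.45, 0.53, 0.86]]
0.015 28 grasp 0 [[-0.5, 0.57, 2.24, 2.2, 0.22, -0.97]]
0.015 28 grasp 0.22 [[-0.5, 0.07, 1.97, 0.29, 0.66, 1.01]]
0.015 28 graspA 0 [[-0.5, 0.57, 2.24, 2.2, 0.22, 2.17]]
0.015 28 graspA 0.22 [[-0.5, 0.07, 1.97, 0.29, 0.66, -2.14]]
0.015 28 final 0 [[-0.47, 0.54, 2.16, 1.72, 0.16, 2.68]]
0.015 28 final 0.22 [[-0.47, 0.09, 1.9, 0.25, 0.7, -2.08]]
0.015 28 finalB 0 [[-0.47, 0.54, 2.16, 1.72, 0.16, -0.46]]
0.015 28 finalB 0.22 [[-0.47, 0.09, 1.9, 0.25, 0.7, 1.06]]
```

```bash
python3 - <<'E'
from kin import *
from rig import *
o=get_obs()
T=tT(1,16);X=W((-.02,0,.042))+.019*T[:,1];print(X,row(o,X+[0,0,.16]))
for dz in (0,.05,.16,.22): print([q.round(2).tolist() for q in ik(X+[0,0,dz],T,SE)])
T=tT(-1,40);X=W((.02,0,.042))+.019*T[:,1];print(X)
q=np.array([-.5,.1,1.95,.5,.5,.8]);qs=[]
for dz in (.22,.16,.12,.08,.06,.04,.02,.01,0):
    r=ik(X+[0,0,dz],T,[q]); print(dz,[q.round(2).tolist() for q in r]); q=r[0] if r else q
E
```

```text
[ 0.48349313 -0.08003884  0.0884304 ] [31.1, 32.1, -19.6, 0.0, 0.0, 0.0]
[[-0.45, 0.54, 2.1, 0.36, 0.26, -2.24]]
[[-0.45, 0.42, 2.06, 0.23, 0.41, -2.1]]
[[-0.45, 0.21, 1.93, 0.13, 0.74, -1.99]]
[[-0.45, 0.12, 1.84, 0.11, 0.92, -1.96]]
[ 0.52548057 -0.08511988  0.11091839]
0.22 [[-0.52, 0.06, 2.04, 0.6, 0.46, 0.7]]
0.16 [[-0.52, 0.18, 2.13, 0.98, 0.31, 0.3]]
0.12 [[-0.52, 0.27, 2.18, 1.47, 0.25, -0.21]]
0.08 [[-0.52, 0.38, 2.23, 2.03, 0.28, -0.79]]
0.06 [[-0.52, 0.44, 2.25, 2.24, 0.32, -1.01]]
0.04 [[-0.52, 0.5, 2.27, 2.4, 0.38, -1.18]]
0.02 [[-0.52, 0.56, 2.29, 2.51, 0.44, -1.3]]
0.01 [[-0.52, 0.59, 2.29, 2.56, 0.47, -1.35]]
0 [[-0.52, 0.62, 2.3, 2.59, 0.5, -1.39]]
```

Call:
jog_arm:
  series:
    - [5, 0, -3, 0, -0.18, 0, 0.3]
    - [10, 0, -6, 0, -0.36, 0, 0.3]
    - [15, 0, -9, 0, -0.54, 0, 0.3]
    - [20, 0, -12, 0, -0.72, 0, 0.3]
    - [25, 0, -15, 0, -0.9, 0, 0.3]
    - [31, 0, -20, 0, -1.08, 0, 0.3]
    - [31, 0, -20, 0, -1.26, 0, 0.3]
    - [31, 0, -20, 0, -1.44, 0, 0.3]
    - [31, 0, -20, 0, -1.62, 0, 0.3]
    - [31, 0, -20, 0, -1.8, 0, 0.3]
    - [31, 0, -20, 0, -1.98, 0, 0.3]
    - [31, 0, -20, 0, -2.16, 0, 0.3]
    - [31, 0, -20, 0, -2.34, 0, 0.3]
    - [31, 0, -20, 0, -2.52, 0, 0.3]
    - [31, 0, -20, 0, -2.7, 0, 0.3]
    - [31, 0, -20, 0, -2.88, 0, 0.3]
    - [31, 0, -20, 0, -3.06, 0, 0.3]
    - [31, 0, -20, 0, -3.06, 0, 0.3]

```text
time: 8.93
position: [0.468, -0.078, 0.2766]
tool_rot: [0.655, 0.552, -0.315, -0.409]
ft_force: [-0.8, 0.3, 0.0]
grip_width: 0.0302
```

```bash
python3 - <<'E'
from kin import *
from rig import *
o=get_obs();st(o)
T=tT(1,16);X=W((-.02,0,.042))+.019*T[:,1]
print(row(o,X+.09*RB[:,2],T),row(o,X,T))
E
```

```text
t 8.93 q [-0.525  0.087  2.077  0.359  0.552 -2.159] pos [ 0.468  -0.078   0.2766] bed [5.050e+01 1.000e-01 1.969e+02] w 30.2 F [-0.8  0.3  0. ]
err vs 1 [-0.001 -0.083 -0.001]
[-6.3, 83.5, 74.2, 0.209, -0.083, 0.008] [-6.2, 173.5, 74.1, 0.209, -0.083, 0.008]
```

Call:
jog_arm:
  series:
    - [-3, 42, 37, 0.1, -0.04, 0.004, 0.3]
    - [-6, 83, 74, 0.209, -0.083, 0.008, 0.3]
    - [-6, 83, 74, 0.209, -0.083, 0.008, 0.3]
    - [-6, 83, 74, 0.209, -0.083, 0.008, 0.3]
    - [-6, 83, 74, 0.209, -0.083, 0.008, 0.3]
    - [-6, 83, 74, 0.209, -0.083, 0.008, 0.3]

```text
time: 9.68
position: [0.4418, -0.0751, 0.1708]
tool_rot: [0.599, 0.53, -0.399, -0.448]
ft_force: [0.6, 0.2, 0.7]
grip_width: 0.0303
```

```bash
python3 - <<'E'
from kin import *
from rig import *
o=get_obs();st(o)
T=tT(1,16);X=W((-.02,0,.042))+.019*T[:,1]
print(row(o,X,T))
c=camera("wrist");pickle.dump(c,open("pics/w4.pkl","wb"));over(c,[(.11,0,.042),(-.085,0,.055),(-.1,0,.055),(.05,0,.05),(0,0,.05)],0,0,640,400,1,"pics/w4.png")
E
```

```text
t 9.68 q [-0.489  0.304  2.127  0.227  0.454 -2.132] pos [ 0.4418 -0.0751  0.1708] bed [-2.240e+01 -1.000e-01  1.159e+02] w 30.3 F [0.6 0.2 0.7]
err vs 1 [-0.204  0.002 -0.002]
[0.3, 90.9, -17.2, 0.005, 0.002, -0.002]
```

View pics/w4.png

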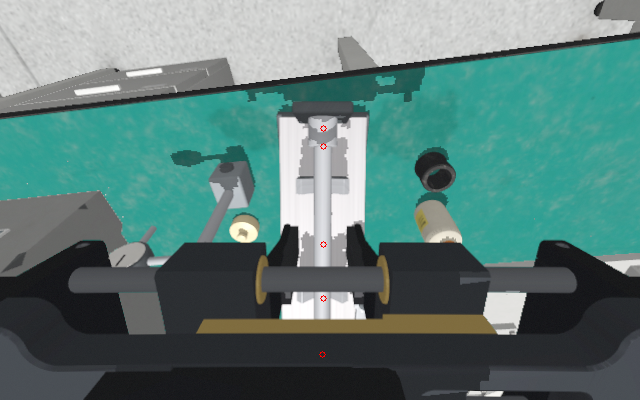

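```bash
python3 - <<'E'
from kin import *
T=tT(1,16);X=W((-.02,0,.042))+.019*T[:,1]
for n in("top0","scene0","w4"):
    P=cloud(load(n));m=(P[...,0]>.43)&(P[...,0]<.53)&(P[...,1]<-.15)&(P[...,1]>-.28)&(P[...,2]>.06)&(P[...,2]<.2)
    Q=(P[m]-X)@T*1000;k=Q[:,1]<-60
    print(n,m.sum(),k.sum(),P[m].max(0).round(3),P[m].min(0).round(3)); 
    if k.any(): print(Q[k].min(0).round(),Q[k].max(0).round())
E
```

```text
top0 378 39 [ 0.492 -0.178  0.16 ] [ 0.473 -0.266  0.06 ]
[-170.  -66.  -36.] [-103.  -60.  -26.]
scene0 350 15 [ 0.494 -0.175  0.158] [ 0.472 -0.264  0.062]
[-111.  -63.  -36.] [-101.  -60.  -25.]
w4 1747 0 [ 0.486 -0.183  0.148] [ 0.472 -0.267  0.06 ]
```

Call:
jog_arm:
  series:
    - [0, 30, -6, 0.005, 0.002, -0.002, 0.3]
    - [0, 55, -11, 0.005, 0.002, -0.002, 0.3]
    - [0, 75, -15, 0.005, 0.002, -0.002, 0.3]
    - [0, 88, -17, 0.005, 0.002, -0.002, 0.3]
    - [0, 88, -17, 0.005, 0.002, -0.002, 0.3]
    - [0, 88, -17, 0.005, 0.002, -0.002, 0.3]
    - [0, 88, -17, 0.005, 0.002, -0.002, 1]
    - [0, 88, -17, 0.005, 0.002, -0.002, 1]
    - [0, 88, -17, 0.005, 0.002, -0.002, 1]
    - [0, 88, -17, 0.005, 0.002, -0.002, 1]
    - [0, 88, -17, 0.005, 0.002, -0.002, 1]
  grip_force: 45

```text
time: 11.1
position: [0.4815, -0.08, 0.0896]
tool_rot: [0.597, 0.529, -0.4, -0.451]
ft_force: [-2.8, -1.7, 4.7]
grip_width: 0.0147
```

```bash
python3 - <<'E'
from kin import *
from rig import *
o=get_obs();st(o)
print(row(o,o["position"]+.05*RB[:,2]),row(o,o["position"]+.05*RB[:,2]+[0.03,0,.17]))
E
```

```text
t 11.1 q [-0.452  0.532  2.101  0.349  0.263 -2.228] pos [ 0.4815 -0.08    0.0896] bed [-25.1  -0.2  25.3] w 14.7 F [-2.8 -1.7  4.7]
err vs 1 [-0.213  0.     0.   ]
[0.0, -48.9, 10.6, 0.0, 0.0, 0.0] [3.7, -204.3, -64.4, 0.0, 0.0, 0.0]
```

Call:
jog_arm:
  series:
    - [0, -10, 2, 0, 0, 0, 1]
    - [0, -25, 5, 0, 0, 0, 1]
    - [0, -49, 10, 0, 0, 0, 1]
    - [0, -90, -10, 0, 0, 0, 1]
    - [2, -140, -35, 0, 0, 0, 1]
    - [4, -190, -60, 0, 0, 0, 1]
    - [4, -204, -64, 0, 0, 0, 1]
    - [4, -204, -64, 0, 0, 0, 1]
    - [4, -204, -64, 0, 0, 0, 1]

```text
time: 12.22
position: [0.4862, -0.0758, 0.3011]
tool_rot: [0.595, 0.529, -0.401, -0.453]
ft_force: [-0.3, 0.4, -2.4]
grip_width: 0.0147
```

```bash
python3 - <<'E'
from kin import *
from rig import *
o=get_obs();st(o)
for n in("wrist","scene"):
    c=camera(n);pickle.dump(c,open(f"pics/{n}5.pkl","wb"));cv2.imwrite(f"pics/{n}5.png",c["img"][:,:,::-1])
E
```

```text
t 12.22 q [-0.437  0.139  1.842  0.109  0.906 -1.944] pos [ 0.4862 -0.0758  0.3011] bed [ 77.8   4.5 210.1] w 14.7 F [-0.3  0.4 -2.4]
err vs 1 [-0.218 -0.     0.002]
```

View pics/scene5.png

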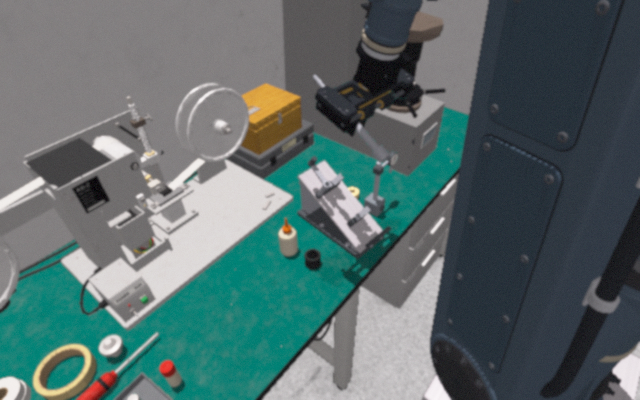

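View pics/wrist5.png

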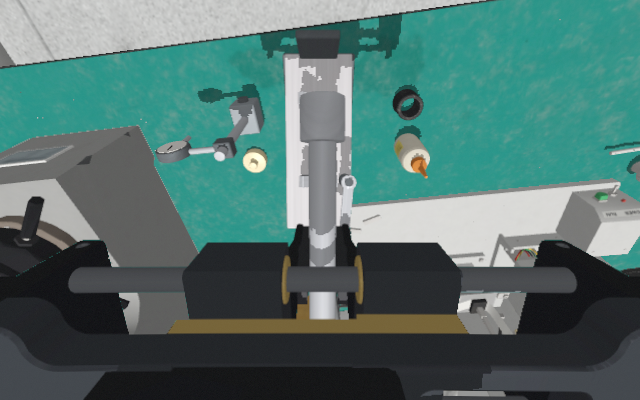

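Call:
jog_arm:
  series:
    - [0, 0, 0, 0, 0.1, 0, 1]
    - [0, 0, 0, 0, 0.25, 0, 1]
    - [0, 0, 0, 0, 0.42, 0, 1]
    - [0, 0, 0, 0, 0.6, 0, 1]
    - [0, 0, 0, 0, 0.78, 0, 1]
    - [0, 0, 0, 0, 0.96, 0, 1]
    - [0, 0, 0, 0, 1.14, 0, 1]
    - [0, 0, 0, 0, 1.32, 0, 1]
    - [0, 0, 0, 0, 1.5, 0, 1]
    - [0, 0, 0, 0, 1.68, 0, 1]
    - [0, 0, 0, 0, 1.86, 0, 1]
    - [0, 0, 0, 0, 2.04, 0, 1]
    - [0, 0, 0, 0, 2.22, 0, 1]
    - [0, 0, 0, 0, 2.4, 0, 1]
    - [0, 0, 0, 0, 2.58, 0, 1]
    - [0, 0, 0, 0, 2.76, 0, 1]
    - [0, 0, 0, 0, 2.92, 0, 1]
    - [0, 0, 0, 0, 3.04, 0, 1]
    - [0, 0, 0, 0, 3.1, 0, 1]
    - [0, 0, 0, 0, 3.1, 0, 1]

```text
time: 14.82
position: [0.4873, -0.0764, 0.3015]
tool_rot: [0.413, -0.442, 0.587, -0.538]
ft_force: [-0.3, -0.5, -2.4]
grip_width: 0.0148
```

```bash
python3 - <<'E'
from kin import *
from rig import *
o=get_obs();st(o)
for n in("wrist","scene"):
    c=camera(n);pickle.dump(c,open(f"pics/{n}6.pkl","wb"));cv2.imwrite(f"pics/{n}6.png",c["img"][:,:,::-1])
T=tT(-1,40)
print(row(o,W((.02,0,.042))+.019*T[:,1]+[0,0,.17],T))
E
```

```text
t 14.82 q [-0.437  0.14   1.84   0.109  0.905  1.155] pos [ 0.4873 -0.0764  0.3015] bed [ 79.1   4.  209.9] w 14.8 F [-0.3 -0.5 -2.4]
err vs -1 [ 0.217  0.042 -0.006]
[5.4, 30.3, 31.7, 0.426, 0.041, -0.011]
```

View pics/wrist6.png

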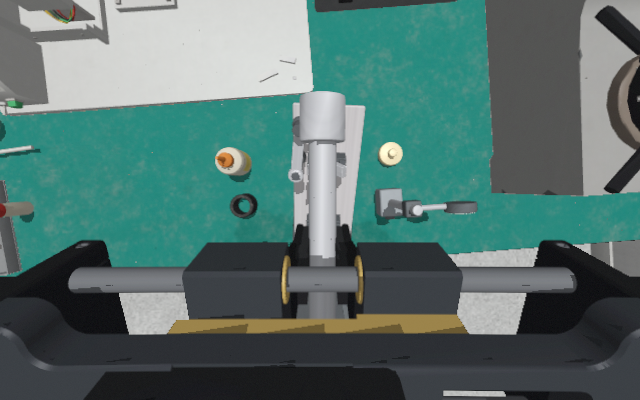

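```bash
cat >> kin.py <<'E'
Rg=Ro.from_quat([0.597,0.529,-0.4,-0.451]).as_matrix();Xg=np.array([.4815,-.08,.0896])
mid_t=Rg.T@(W((0,0,.042))-Xg); dir_t=Rg.T@RB[:,0]   # shaft mid and head->spigot dir in tool
E
python3 - <<'E'
from kin import *
from rig import *
print("pred mid",(mid_t*1000).round(1),dir_t.round(3),"head end",((mid_t-.11*dir_t)*1000).round(1))
c=load("wrist6");o=get_obs();R=Ro.from_quat(o["tool_rot"]).as_matrix()
Q=(cloud(c)-o["position"])@R*1000
m=(abs(Q[...,0])<20)&(Q[...,1]<10)&(Q[...,1]>-80)&(Q[...,2]>20)&(Q[...,2]<130)
q=Q[m];print(m.sum())
for z in range(25,125,8):
    k=abs(q[:,2]-z)<4
    if k.sum()>5: print(z,k.sum(),q[k].min(0).round(1),q[k].max(0).round(1),"pred axis y",(mid_t[1]*1000+(z/1000-mid_t[2])/dir_t[2]*dir_t[1]*1000).round(1))
E
```

```text
pred mid [  0.2 -21.5 -21.1] [-0.    -0.211 -0.978] head end [ 0.2  1.6 86.4]
5041
25 409 [ -7.2 -21.4  21. ] [  8.4 -10.8  29. ] pred axis y -11.6
33 484 [-11.8 -79.7  29. ] [12.8 -8.1 37. ] pred axis y -9.9
41 829 [-20. -80.  37.] [19.9 -6.6 45. ] pred axis y -8.2
49 416 [ -7.1 -15.8  45. ] [ 8.3 -5.1 53. ] pred axis y -6.4
57 422 [ -7.  -14.2  53. ] [ 8.3 -4.  61. ] pred axis y -4.7
65 579 [-12. -16.  61.] [13.4  3.  69. ] pred axis y -3.0
73 725 [-11.8 -15.5  69. ] [13.3 -0.3 76.9] pred axis y -1.3
81 733 [-11.7 -13.9  77. ] [13.  -0.7 84.7] pred axis y 0.5
89 394 [-11.6 -12.3  85.2] [12.9 -1.2 89.7] pred axis y 2.2
```

```bash
cat >> kin.py <<'E'
Rpi=Ro.from_rotvec(np.pi*RB[:,2]).as_matrix();seat=W((0,0,.042))
Rf=Rpi@Rg
def Xf(dx,dy,dz): return seat+Rpi@(Xg-seat)+RB@np.array([dx,dy,dz])/1000
E
python3 - <<'E'
from kin import *
from rig import *
o=get_obs()
q=o["q"]
for d in ((2,0,160),(2,0,120),(2,0,80),(2,0,50),(2,0,25),(2,0,10),(2,0,0)):
    X=Xf(*d);r=ik(X,Rf,[q]);q=r[0] if r else q;print(d,X.round(4),bool(r),q.round(2))
X=Xf(2,0,0);print("final B",B(X)*1000)
for n in("top0","scene0"):
    P=cloud(load(n));m=(P[...,0]>.43)&(P[...,0]<.53)&(P[...,1]<-.15)&(P[...,1]>-.28)&(P[...,2]>.02)&(P[...,2]<.2)
    Q=(P[m]-X)@Rf*1000
    for a,b in ((-30,-70),(-70,-100),(-100,-140)):
        k=(Q[:,1]<a)&(Q[:,1]>b)
        if k.any(): print(n,a,b,Q[k].min(0).round(),Q[k].max(0).round())
print(row(o,Xf(2,0,120),Rf),row(o,Xf(2,0,90),Rf))
E
```

```text
(2, 0, 160) [ 0.4528 -0.0761  0.2554] True [-0.64  0.11  2.31  1.32  0.34 -0.14]
(2, 0, 120) [ 0.4715 -0.0784  0.2201] True [-0.6   0.24  2.33  1.79  0.31 -0.61]
(2, 0, 80) [ 0.4901 -0.0806  0.1848] True [-0.57  0.38  2.33  2.19  0.35 -1.01]
(2, 0, 50) [ 0.5041 -0.0823  0.1583] True [-0.55  0.47  2.32  2.39  0.4  -1.2 ]
(2, 0, 25) [ 0.5157 -0.0837  0.1362] True [-0.53  0.54  2.31  2.5   0.45 -1.3 ]
(2, 0, 10) [ 0.5227 -0.0846  0.123 ] True [-0.52  0.59  2.3   2.55  0.48 -1.35]
(2, 0, 0) [ 0.5274 -0.0851  0.1142] True [-0.52  0.61  2.29  2.58  0.49 -1.38]
final B [27.15242882  0.2008852  25.37902617]
top0 -30 -70 [ 97. -58. -21.] [186. -30.   9.]
scene0 -30 -70 [ 94. -56. -23.] [184. -30.   9.]
[2.3, 74.5, -37.4, 0.428, 0.041, -0.01] [2.6, 103.8, -31.0, 0.428, 0.041, -0.01]
```

Call:
jog_arm:
  series:
    - [0, 5, -5, 0.06, 0.006, -0.001, 1]
    - [0, 15, -10, 0.13, 0.012, -0.003, 1]
    - [1, 27, -15, 0.2, 0.02, -0.005, 1]
    - [1, 39, -21, 0.27, 0.027, -0.007, 1]
    - [2, 50, -27, 0.34, 0.034, -0.009, 1]
    - [2, 62, -32, 0.4, 0.039, -0.01, 1]
    - [2.3, 74.5, -37.4, 0.428, 0.041, -0.01, 1]
    - [2.3, 74.5, -37.4, 0.428, 0.041, -0.01, 1]
    - [2.3, 74.5, -37.4, 0.428, 0.041, -0.01, 1]
    - [2.3, 74.5, -37.4, 0.428, 0.041, -0.01, 1]
    - [2.3, 74.5, -37.4, 0.428, 0.041, -0.01, 1]
    - [2.3, 74.5, -37.4, 0.428, 0.041, -0.01, 1]

```text
time: 16.42
position: [0.4726, -0.0787, 0.2216]
tool_rot: [0.279, -0.314, 0.679, -0.602]
ft_force: [-0.0, 0.6, -2.8]
grip_width: 0.0147
```

```bash
cat > ck.py <<'E'
from kin import *
from rig import *
o=get_obs();st(o);R=Ro.from_quat(o["tool_rot"]).as_matrix()
mid=o["position"]+R@mid_t;d=R@dir_t
print("mid bed",(B(mid)*1000).round(2),"spigot",(B(mid+.11*d)*1000).round(1),"head",(B(mid-.11*d)*1000).round(1))
for dd in ((2,0,60),(2,0,30),(2,0,12),(2,0,5),(2,0,1)): print(dd,row(o,Xf(*dd),Rf))
E
python3 ck.py; python3 - <<'E'
from kin import *
from rig import *
for n in("wrist","scene","top"):
    c=camera(n);pickle.dump(c,open(f"pics/{n}7.pkl","wb"));cv2.imwrite(f"pics/{n}7.png",c["img"][:,:,::-1])
E
```

```text
t 16.43 q [-0.601  0.243  2.323  1.789  0.311 -0.609] pos [ 0.4726 -0.0787  0.2216] bed [ 28.9  -0.  146.1] w 14.7 F [-0.   0.6 -2.8]
err vs -1 [-0.216  0.001  0.   ]
mid bed [  3.69  -0.22 162.64] spigot [-106.3   -0.3  162.3] head [ 1.137e+02 -1.000e-01  1.630e+02]
(2, 0, 60) [-0.3, 58.9, -14.7, -0.003, 0.001, 0.001]
(2, 0, 30) [-0.3, 88.2, -21.1, -0.003, 0.001, 0.001]
(2, 0, 12) [-0.3, 105.8, -25.0, -0.003, 0.001, 0.001]
(2, 0, 5) [-0.3, 112.7, -26.5, -0.003, 0.001, 0.001]
(2, 0, 1) [-0.3, 116.6, -27.3, -0.003, 0.001, 0.001]
```

View pics/wrist7.png

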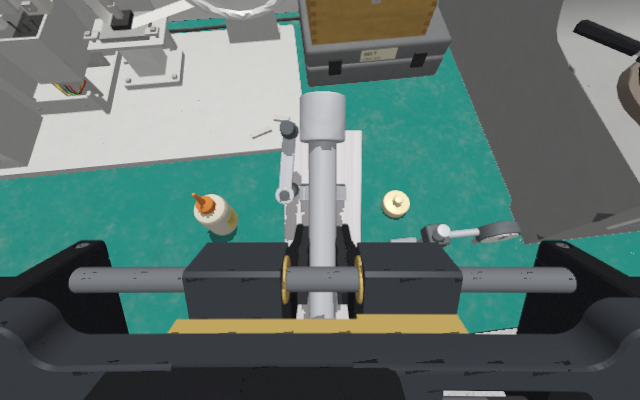

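View pics/scene7.png

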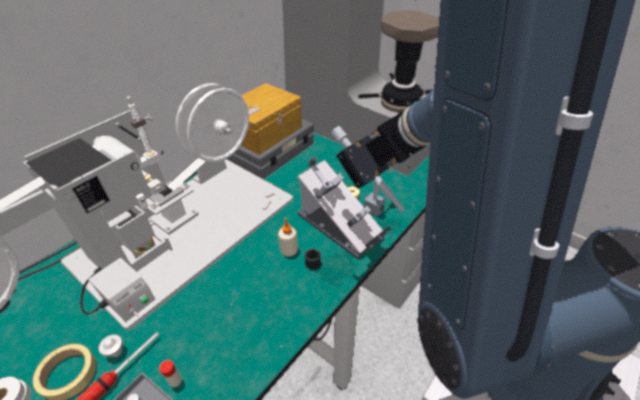

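Call:
jog_arm:
  series:
    - [0, 25, -7, 0, 0, 0, 1]
    - [0, 45, -12, -0.003, 0.001, 0.001, 1]
    - [0, 65, -16, -0.003, 0.001, 0.001, 1]
    - [0, 80, -19, -0.003, 0.001, 0.001, 1]
    - [0, 95, -22.5, -0.003, 0.001, 0.001, 1]
    - [0, 106, -25, -0.003, 0.001, 0.001, 1]
    - [0, 106, -25, -0.003, 0.001, 0.001, 1]
    - [0, 106, -25, -0.003, 0.001, 0.001, 1]

```text
time: 17.58
position: [0.5212, -0.0845, 0.1242]
tool_rot: [0.279, -0.316, 0.678, -0.602]
ft_force: [-0.5, -0.1, -3.1]
grip_width: 0.0152
```

```bash
python3 ck.py
```

```text
t 17.57 q [-0.527  0.581  2.303  2.546  0.473 -1.345] pos [ 0.5212 -0.0845  0.1242] bed [26.4  0.1 37.2] w 15.2 F [-0.5 -0.1 -3.1]
err vs -1 [-0.212 -0.001 -0.001]
mid bed [ 1.24 -0.07 53.83] spigot [-108.8    0.    53.9] head [111.2  -0.2  53.7]
(2, 0, 60) [-0.1, -47.0, 10.9, 0.001, -0.001, -0.0]
(2, 0, 30) [-0.1, -17.6, 4.6, 0.001, -0.001, -0.0]
(2, 0, 12) [-0.1, -0.0, 0.8, 0.001, -0.001, -0.0]
(2, 0, 5) [-0.1, 6.8, -0.7, 0.001, -0.001, -0.0]
(2, 0, 1) [-0.1, 10.7, -1.5, 0.001, -0.001, -0.0]
```

Call:
jog_arm:
  series:
    - [0, 3, 0.5, 0, 0, 0, 1]
    - [0, 6, 0, 0, 0, 0, 1]
    - [0, 8, -0.5, 0, 0, 0, 1]
    - [0, 9.5, -1, 0, 0, 0, 1]
    - [0, 10.5, -1.2, 0, 0, 0, 1]
    - [0, 10.5, -1.2, 0, 0, 0, 1]
    - [0, 10.5, -1.2, 0, 0, 0, 1]

```text
time: 18.45
position: [0.527, -0.0851, 0.1152]
tool_rot: [0.279, -0.316, 0.678, -0.602]
ft_force: [1.2, 0.2, -3.4]
grip_width: 0.0149
```

```bash
python3 ck.py
```

```text
t 18.45 q [-0.52   0.609  2.293  2.575  0.487 -1.37 ] pos [ 0.527  -0.0851  0.1152] bed [27.3  0.1 26.5] w 14.9 F [ 1.2  0.2 -3.4]
err vs -1 [-0.211 -0.001 -0.001]
mid bed [ 2.110e+00 -4.000e-02  4.313e+01] spigot [-1.079e+02  1.000e-01  4.320e+01] head [112.1  -0.2  43. ]
(2, 0, 60) [-0.1, -57.6, 12.3, 0.001, -0.001, -0.001]
(2, 0, 30) [-0.1, -28.3, 6.0, 0.001, -0.001, -0.001]
(2, 0, 12) [-0.1, -10.7, 2.2, 0.001, -0.001, -0.001]
(2, 0, 5) [-0.1, -3.8, 0.7, 0.001, -0.001, -0.001]
(2, 0, 1) [-0.1, 0.1, -0.1, 0.001, -0.001, -0.001]
```

Call:
jog_arm:
  series:
    - [0, 0.6, -0.5, 0, 0, 0, 1]
    - [0, 1, -1, 0, 0, 0, 1]
    - [0, 1, -1, 0, 0, 0, 1]
    - [0, 1, -1, 0, 0, 0, 0.6]
    - [0, 1, -1, 0, 0, 0, 0.35]
    - [0, 1, -1, 0, 0, 0, 0.35]
    - [0, 1, -1, 0, 0, 0, 0.35]

```text
time: 19.32
position: [0.527, -0.0851, 0.1138]
tool_rot: [0.279, -0.316, 0.678, -0.602]
ft_force: [0.1, 0.9, -0.3]
grip_width: 0.0279
```

```bash
python3 ck.py;python3 - <<'E'
from kin import *
from rig import *
c=camera("wrist");pickle.dump(c,open("pics/w8.pkl","wb"));over(c,[(.11,0,.042),(.11,0,.055),(.085,0,.055),(.118,.045,0),(.118,-.045,0)],0,0,640,400,1,"pics/w8.png")
E
```

```text
t 19.32 q [-0.52   0.614  2.294  2.581  0.492 -1.376] pos [ 0.527  -0.0851  0.1138] bed [26.6  0.2 25.2] w 27.9 F [ 0.1  0.9 -0.3]
err vs -1 [-0.212 -0.001 -0.001]
mid bed [1.500e+00 3.000e-02 4.186e+01] spigot [-1.085e+02  1.000e-01  4.190e+01] head [ 1.115e+02 -1.000e-01  4.180e+01]
(2, 0, 60) [-0.0, -58.7, 13.1, 0.001, -0.001, -0.001]
(2, 0, 30) [-0.0, -29.4, 6.8, 0.001, -0.001, -0.001]
(2, 0, 12) [0.0, -11.8, 3.1, 0.001, -0.001, -0.001]
(2, 0, 5) [0.0, -4.9, 1.6, 0.001, -0.001, -0.001]
(2, 0, 1) [0.0, -1.0, 0.7, 0.001, -0.001, -0.001]
```

View pics/w8.png

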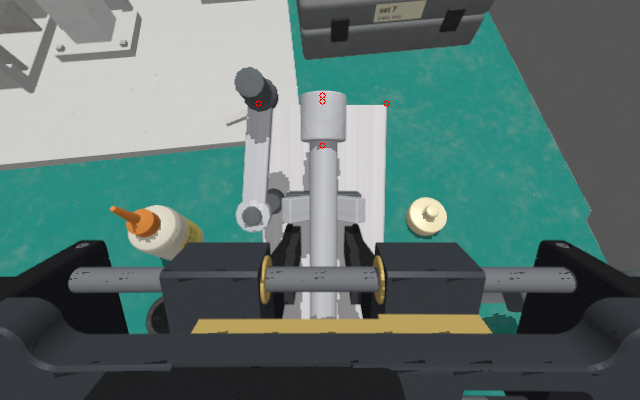

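Call:
jog_arm:
  series:
    - [0, -15, 4, 0, 0, 0, 0.35]
    - [0, -40, 9, 0, 0, 0, 0.35]
    - [0, -70, 15, 0, 0, 0, 0.35]
    - [0, -95, 20, 0, 0, 0, 0.35]
    - [0, -95, 20, 0, 0, 0, 0.35]
    - [0, -95, 20, 0, 0, 0, 0.35]

```text
time: 20.12
position: [0.4816, -0.0799, 0.1992]
tool_rot: [0.279, -0.316, 0.679, -0.602]
ft_force: [0.3, -0.1, -0.7]
grip_width: 0.0285
```

```bash
python3 - <<'E'
from kin import *
from rig import *
o=get_obs();st(o)
T=toolR(-1);print(row(o,W((.105,.031,.14)),T),row(o,W((.105,.031,.067)),T))
q=o["q"]
for z in (.14,.1,.067):
    r=ik(W((.105,.031,z)),T,[q,[-.35,.4,1.94,.33,.33,1.05]]);print([x.round(2).tolist() for x in r])
for n in("wrist","scene","top"):
    c=camera(n);pickle.dump(c,open(f"pics/{n}9.pkl","wb"))
pts=[(-.11,0,.042),(.11,0,.042),(.085,0,.055)]
over(load("wrist9"),pts+[(.11,.031,.081)],200,80,240,160,3,"pics/w9.png");over(load("top9"),pts,280,120,190,145,4,"pics/t9.png");over(load("scene9"),pts,260,120,150,125,5,"pics/s9.png")
E
```

```text
t 20.12 q [-0.585  0.322  2.33   2.044  0.332 -0.861] pos [ 0.4816 -0.0799  0.1992] bed [ 2.640e+01 -1.000e-01  1.221e+02] w 28.5 F [ 0.3 -0.1 -0.7]
err vs -1 [-0.212 -0.001 -0.001]
[-31.2, -0.9, 80.6, -0.212, -0.001, -0.001] [-31.1, 70.4, 65.2, -0.212, -0.001, -0.001]
[[-0.37, 0.24, 1.96, 0.26, 0.48, 1.11]]
[[-0.36, 0.33, 1.96, 0.3, 0.39, 1.08]]
[[-0.35, 0.4, 1.96, 0.35, 0.32, 1.03]]
```

View pics/w9.png

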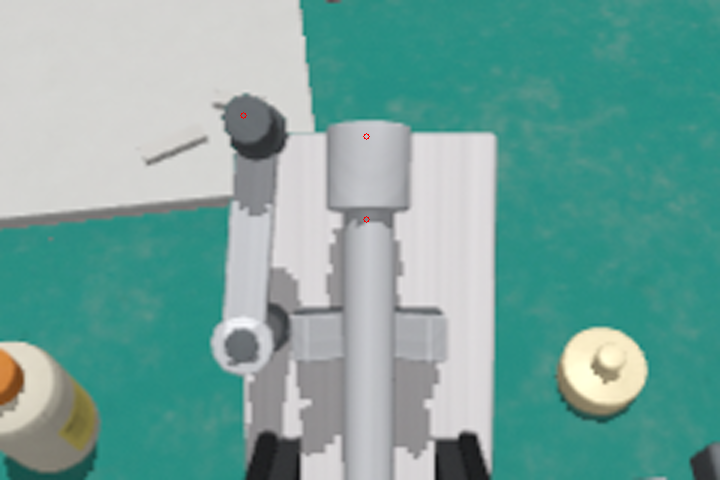

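View pics/s9.png

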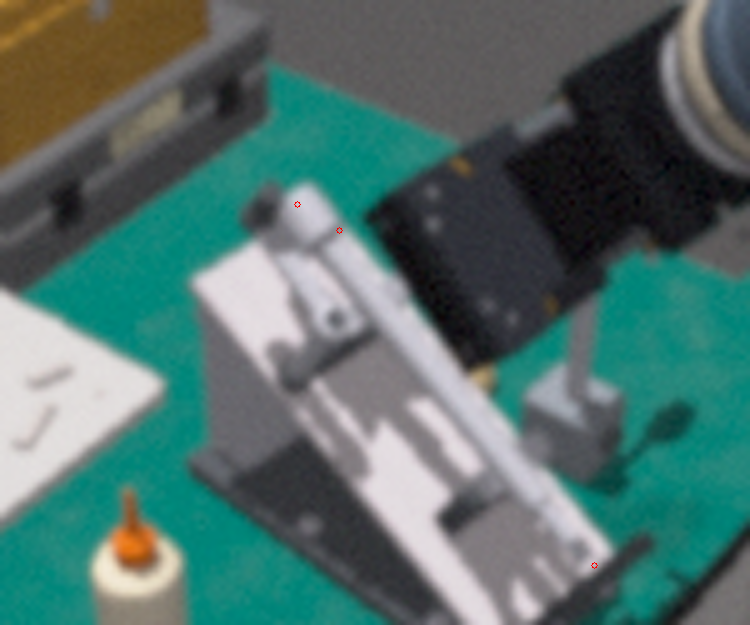

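View pics/t9.png

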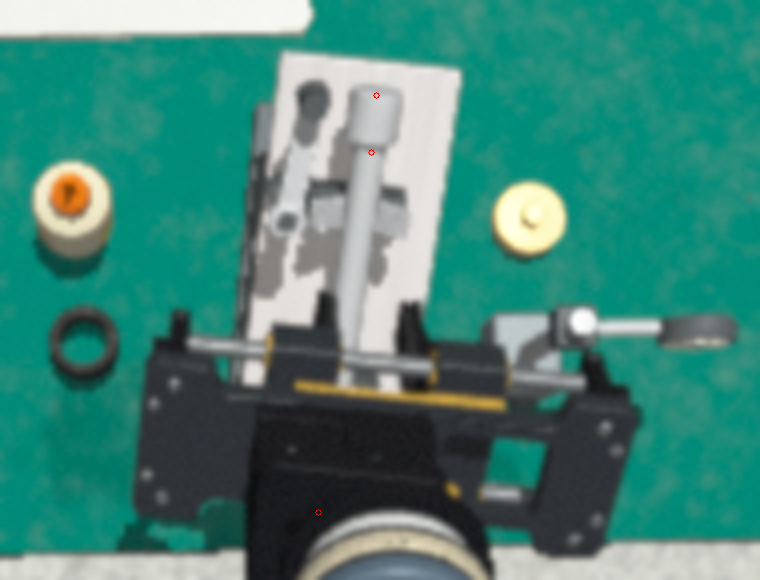

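```bash
python3 - <<'E'
from kin import *
for n in ("wrist9","w8"):
    X=B(cloud(load(n)).reshape(-1,3))*1000
    def s(l,x0,x1,y0,y1,z0,z1):
        m=(X[:,0]>x0)&(X[:,0]<x1)&(X[:,1]>y0)&(X[:,1]<y1)&(X[:,2]>z0)&(X[:,2]<z1);p=X[m]
        if len(p): print(n,l,len(p),p.mean(0).round(1),np.percentile(p[:,2],[5,50,95]).round(1),"y",np.percentile(p[:,1],[2,98]).round(1),"x",np.percentile(p[:,0],[1,99]).round(1))
    s("head top",90,108,-3,3,45,70);s("body",60,80,-2,2,40,60);s("bar",65,95,31,39,50,70);s("knob",95,125,20,42,76,90);s("head all",80,125,-14,14,45,70)
    s("bed",60,110,-40,-20,-6,6)
E
```

```text
wrist9 head top 130 [99.3  0.1 54.7] [53.2 54.7 55.9] y [-2.2  3. ] x [ 90.5 107.6]
wrist9 body 91 [70.   0.1 49.6] [48.7 49.6 50.4] y [-1.3  1.4] x [60.1 79.6]
wrist9 bar 301 [79.  34.7 60.9] [59.8 60.9 62.1] y [31.4 38.7] x [65.  94.3]
wrist9 knob 235 [108.8  29.6  80.7] [78.7 80.8 82. ] y [24.  35.3] x [103.  114.9]
wrist9 head all 952 [97.9 -0.9 51.7] [46.7 52.3 55.2] y [-12.8  11. ] x [ 80.5 112.6]
wrist9 bed 906 [ 85.2 -29.9  -0. ] [-1.2 -0.   1.1] y [-39.6 -20.4] x [ 60.4 109.7]
w8 head top 432 [99.   0.  54.5] [53.4 54.5 55.6] y [-2.8  2.9] x [ 90.1 107.8]
w8 body 291 [70.3  0.  49.6] [48.4 49.6 50.6] y [-1.8  2. ] x [60.4 80. ]
w8 bar 892 [79.5 34.7 61. ] [59.9 61.  62. ] y [31.2 38.5] x [65.2 94.7]
w8 knob 827 [108.4  29.8  80.7] [78.4 80.9 82. ] y [24.3 35.7] x [102.7 114.6]
w8 head all 2606 [97.7 -1.  51.7] [46.8 52.4 55.1] y [-12.6  10.6] x [ 80.5 112.2]
w8 bed 1993 [ 85.1 -30.   -0. ] [-1.1 -0.   1. ] y [-39.6 -20.3] x [ 60.2 109.5]
```

Call:
jog_arm:
  series:
    - [-8, -10, 20, -0.05, 0, 0, 0.35]
    - [-16, -12, 42, -0.12, 0, 0, 0.35]
    - [-24, -8, 65, -0.18, 0, 0, 0.35]
    - [-30, -2, 84, -0.212, -0.001, -0.001, 0.35]
    - [-30, -2, 84, -0.212, -0.001, -0.001, 0.35]
    - [-30, -2, 84, -0.212, -0.001, -0.001, 0.35]
    - [-30, -2, 84, -0.212, -0.001, -0.001, 0.35]
    - [-30, -2, 84, -0.212, -0.001, -0.001, 0.35]
    - [-30, -2, 84, -0.212, -0.001, -0.001, 0.35]

```text
time: 21.4
position: [0.5476, -0.0571, 0.2541]
tool_rot: [0.342, -0.386, 0.641, -0.569]
ft_force: [-0.5, -1.1, 0.0]
grip_width: 0.0283
```

```bash
python3 - <<'E'
from kin import *
from rig import *
o=get_obs();st(o);print(row(o,W((.1086,.0297,.067)),toolR(-1)))
E
```

```text
t 21.4 q [-0.375  0.241  1.952  0.256  0.49   1.117] pos [ 0.5476 -0.0571  0.2541] bed [107.6  30.5 141.2] w 28.3 F [-0.5 -1.1  0. ]
err vs -1 [ 0.002  0.001 -0.001]
[0.9, 74.2, 1.2, 0.002, 0.001, -0.001]
```

Call:
jog_arm:
  series:
    - [1, 35, 1, 0.002, 0.001, -0.001, 0.35]
    - [1, 60, 1, 0.002, 0.001, -0.001, 0.35]
    - [1, 74, 1, 0.002, 0.001, -0.001, 0.35]
    - [1, 74, 1, 0.002, 0.001, -0.001, 0.35]
    - [1, 74, 1, 0.002, 0.001, -0.001, 0.35]
    - [1, 74, 1, 0.002, 0.001, -0.001, 1]
    - [1, 74, 1, 0.002, 0.001, -0.001, 1]
    - [1, 74, 1, 0.002, 0.001, -0.001, 1]
    - [1, 74, 1, 0.002, 0.001, -0.001, 1]
  grip_force: 12

```text
time: 22.52
position: [0.5828, -0.0629, 0.1908]
tool_rot: [0.341, -0.385, 0.642, -0.568]
ft_force: [-1.9, 1.1, 3.2]
grip_width: 0.0114
```

```bash
python3 - <<'E'
from kin import *
from rig import *
o=get_obs();st(o)
E
```

```text
t 22.52 q [-0.356  0.399  1.948  0.341  0.332  1.039] pos [ 0.5828 -0.0629  0.1908] bed [109.3  29.   68.5] w 11.4 F [-1.9  1.1  3.2]
err vs -1 [-0.003 -0.001  0.001]
```

Call:
jog_arm:
  series:
    - [3, 0, -0.5, 0, 0, 0, 1]
    - [7, 0, -1, 0, 0, 0, 1]
    - [11, 0, -2.3, 0, 0, 0, 1]
    - [15, 0, -3.7, 0, 0, 0, 1]
    - [19.5, 0, -5.5, 0, 0, 0, 1]
    - [23.5, 0, -7.6, 0, 0, 0, 1]
    - [27.5, 0, -10, 0, 0, 0, 1]
    - [31, 0, -12.7, 0, 0, 0, 1]
    - [31, 0, -12.7, 0, 0, 0, 1]

```text
time: 23.65
position: [0.5672, -0.0927, 0.1838]
tool_rot: [0.341, -0.385, 0.642, -0.568]
ft_force: [-2.3, 0.4, 2.9]
grip_width: 0.0118
```

```bash
python3 - <<'E'
from kin import *
from rig import *
o=get_obs();st(o)
c=camera("wrist");pickle.dump(c,open("pics/w10.pkl","wb"));over(c,[(.11,0,.042),(.085,0,.055)],120,100,400,260,2,"pics/w10.png")
E
```

```text
t 23.65 q [-0.435  0.4    1.98   0.468  0.325  0.845] pos [ 0.5672 -0.0927  0.1838] bed [95.6 -2.5 67.9] w 11.8 F [-2.3  0.4  2.9]
err vs -1 [-0.001 -0.001  0.002]
```

View pics/w10.png

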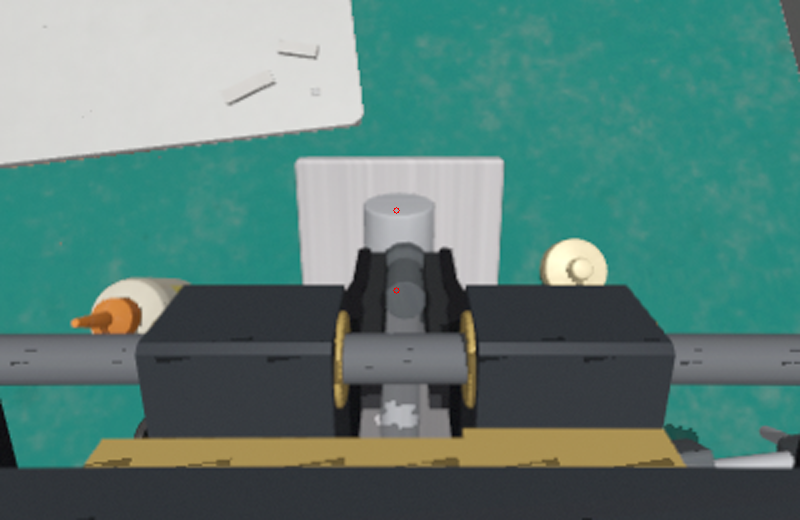

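Call:
jog_arm:
  series:
    - [3.4, 0, -3, 0, 0, 0, 1]
    - [6.6, 0, -6.1, 0, 0, 0, 1]
    - [9.6, 0, -9.5, 0, 0, 0, 1]
    - [12.2, 0, -13.1, 0, 0, 0, 1]
    - [14.6, 0, -17, 0, 0, 0, 1]
    - [16.7, 0, -20.9, 0, 0, 0, 1]
    - [18.5, 0, -25, 0, 0, 0, 1]
    - [20, 0, -29.3, 0, 0, 0, 1]
    - [21.2, 0, -33.6, 0, 0, 0, 1]
    - [22, 0, -38, 0, 0, 0, 1]
    - [22.5, 0, -42, 0, 0, 0, 1]
    - [22.7, 0, -45, 0, 0, 0, 1]
    - [22.7, 0, -45.5, 0, 0, 0, 1]
    - [22.7, 0, -45.5, 0, 0, 0, 1]

```text
time: 25.45
position: [0.525, -0.1096, 0.1626]
tool_rot: [0.341, -0.385, 0.642, -0.568]
ft_force: [2.1, 3.5, -0.3]
grip_width: 0.0115
```

```bash
python3 - <<'E'
from kin import *
from rig import *
o=get_obs();st(o)
c=camera("wrist");pickle.dump(c,open("pics/w11.pkl","wb"));over(c,[(.11,0,.042),(.085,0,.055),(.05,-.024,.081)],120,100,400,260,2,"pics/w11.png")
E
```

```text
t 25.45 q [-0.523  0.408  2.089  0.786  0.263  0.444] pos [ 0.525  -0.1096  0.1626] bed [ 50.4 -24.4  67.9] w 11.5 F [ 2.1  3.5 -0.3]
err vs -1 [-0.001 -0.001  0.   ]
```

View pics/w11.png

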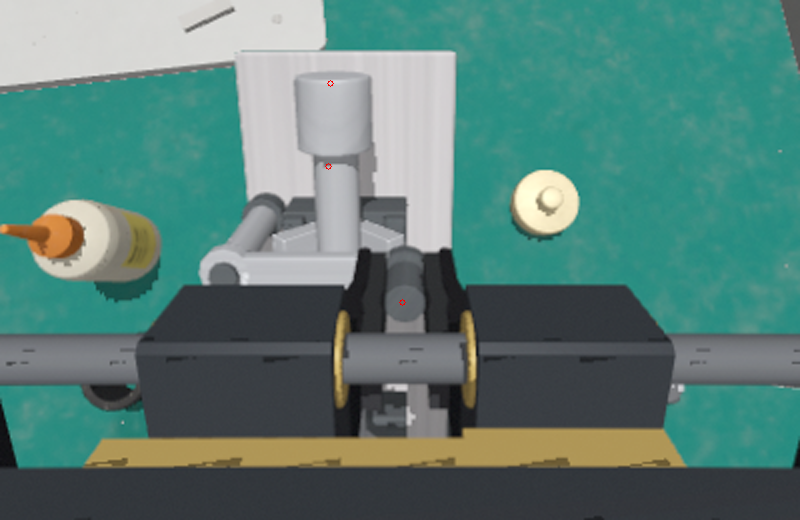

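Call:
jog_arm:
  series:
    - [0, 0, 0, 0, 0, 0, 0.3]
    - [0, 0, 0, 0, 0, 0, 0.3]
    - [0, 0, 0, 0, 0, 0, 0.3]
    - [0, 0, 0, 0, 0, 0, 0.3]
    - [0, -30, 0, 0, 0, 0, 0.3]
    - [0, -80, 0, 0, 0, 0, 0.3]
    - [0, -120, 0, 0, 0, 0, 0.3]
    - [0, -120, 0, 0, 0, 0, 0.3]
    - [0, -120, 0, 0, 0, 0, 0.3]

```text
time: 26.62
position: [0.469, -0.1031, 0.2683]
tool_rot: [0.341, -0.385, 0.642, -0.568]
ft_force: [-0.4, -0.4, 0.1]
grip_width: 0.0304
```

```bash
python3 - <<'E'
from kin import *
from rig import *
o=get_obs();st(o)
for n in("wrist","scene","top"):
    c=camera(n);pickle.dump(c,open(f"pics/{n}12.pkl","wb"))
pts=[(-.11,0,.042),(.11,0,.042),(.085,0,.055),(.05,-.024,.081)]
over(load("wrist12"),pts,200,80,240,200,3,"pics/w12.png");over(load("scene12"),pts,260,120,150,125,5,"pics/s12.png");over(load("top12"),pts,280,120,190,145,4,"pics/t12.png")
for n in ("wrist12","wrist9","scene12","scene9"):
    X=B(cloud(load(n)).reshape(-1,3))*1000
    def s(l,x0,x1,y0,y1,z0,z1):
        m=(X[:,0]>x0)&(X[:,0]<x1)&(X[:,1]>y0)&(X[:,1]<y1)&(X[:,2]>z0)&(X[:,2]<z1);p=X[m]
        if len(p): print(n,l,len(p),p.mean(0).round(1),"x",np.percentile(p[:,0],[0,1,99]).round(1),"y",np.percentile(p[:,1],[2,98]).round(1),"z",np.percentile(p[:,2],[5,50,95]).round(1))
    s("head top",80,120,-3,3,52,60);s("head bigr y",86,108,-14,14,44,60);s("knob",35,75,-40,-10,76,90);s("body",60,75,-3,3,40,53);s("spig",-109,-85,-5,5,40,53)
E
```

```text
t 26.62 q [-0.592  0.113  2.079  0.422  0.546  0.783] pos [ 0.469  -0.1031  0.2683] bed [ 50.2 -24.6 187.7] w 30.4 F [-0.4 -0.4  0.1]
err vs -1 [-0.001 -0.001  0.001]
wrist12 head top 134 [101.    0.   54.4] x [ 89.   89.1 112.8] y [-3.   2.9] z [53.4 54.4 55.4]
wrist12 head bigr y 452 [97.8 -1.8 52.1] x [ 86.1  86.2 107.7] y [-13.2  10.2] z [47.1 52.9 55. ]
wrist12 knob 130 [ 50.3 -25.   80.6] x [43.4 44.3 55.9] y [-31.1 -18.9] z [78.4 80.8 82. ]
wrist12 body 67 [67.4  0.1 49.5] x [60.5 60.7 74.2] y [-2.9  2.6] z [48.3 49.4 50.7]
wrist12 spig 39 [-101.3   -1.    46.3] x [-106.2 -106.2  -96.6] y [-4.2  2.4] z [45.3 46.5 47.1]
wrist9 head top 189 [1.009e+02 1.000e-01 5.460e+01] x [ 88.1  88.1 112.7] y [-2.2  3. ] z [53.2 54.6 55.8]
wrist9 head bigr y 694 [97.4 -0.9 52.1] x [ 86.5  86.6 107.8] y [-12.8  11.1] z [46.7 52.8 55.3]
wrist9 body 101 [67.3  0.1 49.6] x [60.1 60.1 74.3] y [-2.2  2.3] z [48.6 49.6 50.6]
scene12 head top 20 [99.6  0.  54. ] x [ 88.3  88.4 110.9] y [-2.5  2.8] z [52.4 53.8 56.1]
scene12 head bigr y 83 [96.5  5.1 51.1] x [ 86.4  86.7 107.4] y [-8.1 13.8] z [45.8 51.4 55.6]
scene12 knob 24 [ 48.8 -21.5  79.7] x [42.9 43.  54.8] y [-27.9 -16.4] z [77.7 79.8 81.2]
scene12 body 15 [67.5  0.8 48.6] x [60.1 60.3 74.4] y [-2.9  3. ] z [46.7 48.7 50.6]
scene12 spig 29 [-95.9   1.8  45.2] x [-106.8 -106.7  -85.6] y [-2.   4.7] z [41.6 45.3 48.3]
scene9 head top 21 [97.8 -0.3 54. ] x [ 87.4  87.5 110.3] y [-2.9  2.5] z [52.6 54.  56.3]
scene9 head bigr y 82 [96.7  5.  51.2] x [ 86.5  87.  107.8] y [-7.8 13.5] z [45.2 51.9 55.1]
scene9 body 14 [68.   0.6 48.7] x [60.5 60.6 74.2] y [-2.3  2.7] z [46.6 49.  50.1]
scene9 spig 28 [-96.3   1.9  45.5] x [-106.8 -106.7  -85.6] y [-2.7  4.4] z [42.4 45.5 47.7]
```

View pics/w12.png

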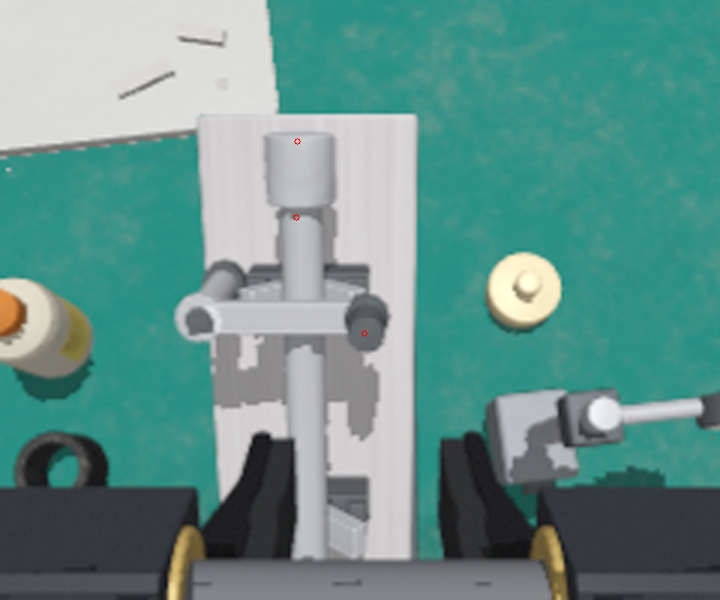

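View pics/s12.png

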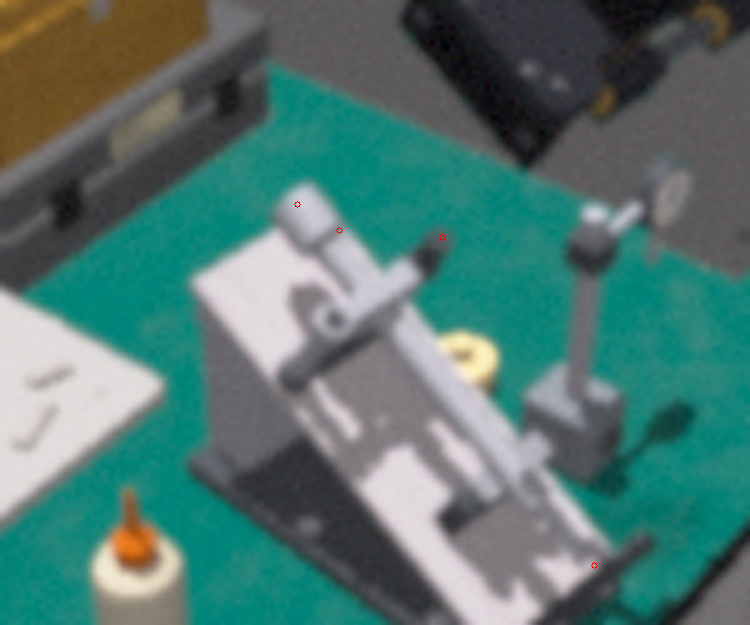

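View pics/t12.png

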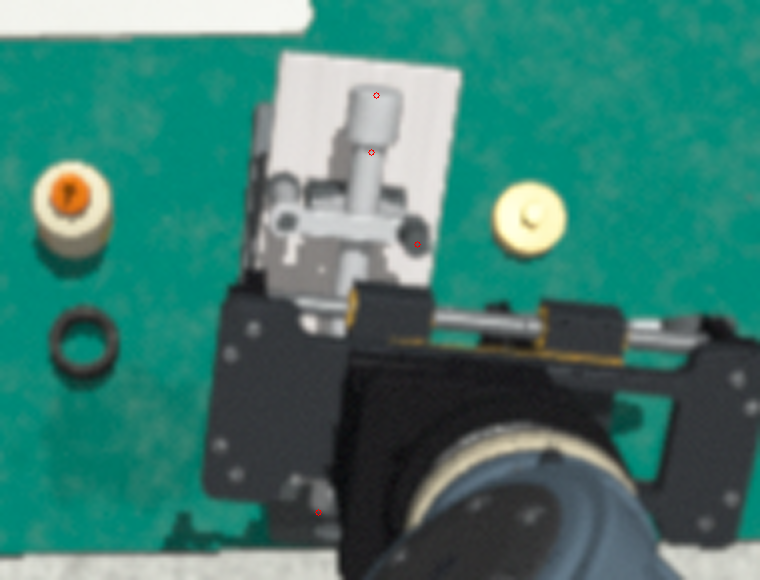

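```bash
python3 - <<'E'
from kin import *
for n,z0,z1 in (("w1",42,52),("w3",42,52),("scene0",42,52),("top0",42,52),("wrist12",50,60),("wrist9",50,60),("scene12",50,60),("top12",50,60)):
    X=B(cloud(load(n)).reshape(-1,3))*1000
    m=(X[:,0]>80)&(X[:,0]<125)&(abs(X[:,1])<3.5)&(X[:,2]>z0)&(X[:,2]<z1);p=X[m]
    m=(X[:,0]>95)&(X[:,0]<135)&(abs(X[:,1]-22)<12)&(abs(X[:,2])<3);b=X[m]
    m=(abs(X[:,1])<4)&(X[:,0]<-85)&(X[:,0]>-109)&(X[:,2]>42)&(X[:,2]<52);s=X[m]
    print(n,"up end x",np.sort(p[:,0])[-4:].round(1) if len(p) else None,"low",np.sort(p[:,0])[:3].round(1),"bed edge",np.sort(b[:,0])[-4:].round(1) if len(b) else None, "spig",np.sort(s[:,0])[:3].round(1))
c=load("scene12");crop(c,345,200,60,45,10,"pics/s13.png")
E
```

```text
w1 up end x [109.4 109.5 109.6 109.6] low [80.  80.1 80.6] bed edge [117.4 117.4 117.6 117.7] spig [-88.  -87.7 -87.1]
w3 up end x [109.  109.2 109.2 109.4] low [80.3 80.4 80.6] bed edge [117.5 117.5 117.5 117.5] spig [-85.6 -85.5 -85.4]
scene0 up end x [105.  106.7 107.8 108.1] low [80.5 82.  82.9] bed edge [115.5 116.1 116.2 117. ] spig [-95.1 -85.5 -85.1]
top0 up end x [108.7 109.1 109.2 109.3] low [80.3 80.4 81.6] bed edge [117.  117.1 117.2 117.4] spig [-108.8 -103.8  -96.9]
wrist12 up end x [112.8 112.8 112.8 112.8] low [84.1 84.2 85.3] bed edge [117.1 117.1 117.1 117.1] spig [-106.2 -106.1 -105.9]
wrist9 up end x [112.7 112.7 112.7 112.7] low [80.4 81.3 82.2] bed edge [117.3 117.3 117.4 117.4] spig []
scene12 up end x [109.2 110.9 110.9 112.3] low [81.8 85.2 87.8] bed edge [115.1 115.9 116.  116.7] spig [-106.4 -105.  -104.6]
top12 up end x [112.8 112.9 113.  113.3] low [81.5 81.7 83.2] bed edge [116.5 116.6 117.1 117.4] spig [-107.1 -106.5 -105.3]
```

View pics/s13.png

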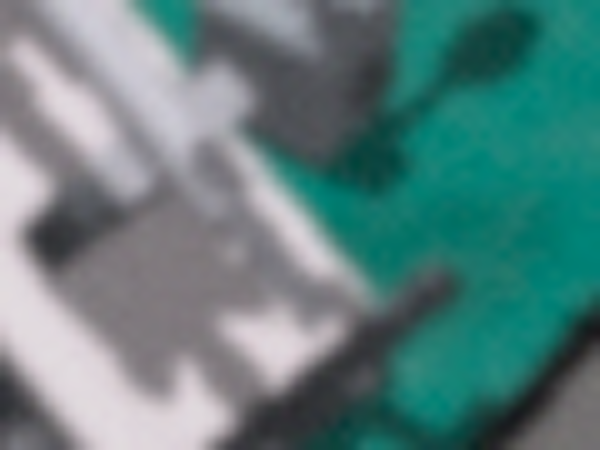

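```bash
python3 - <<'E'
from kin import *
from rig import *
o=get_obs();T=toolR(-1)
print(row(o,W((.138,0,.13)),T),row(o,W((.138,0,.042)),T))
for z in (.13,.042): print([x.round(2).tolist() for x in ik(W((.13,0,z)),T,[o["q"]])])
P=cloud(load("wrist12"));X=B(P.reshape(-1,3))*1000;m=(X[:,0]>125)&(X[:,0]<260)&(abs(X[:,1])<100)&(P.reshape(-1,3)[:,2]>.02);print(m.sum(),P.reshape(-1,3)[m].min(0) if m.any() else "")
E
```

```text
[-24.5, 56.7, 88.4, 0.001, -0.001, -0.0] [-24.5, 144.7, 88.5, 0.001, -0.001, -0.0]
[[-0.43, 0.27, 1.9, 0.29, 0.52, 1.04]]
[[-0.4, 0.46, 1.89, 0.39, 0.35, 0.95]]
5873 [ 0.46704521 -0.21957493  0.0200009 ]
```

Call:
jog_arm:
  series:
    - [-10, 10, 35, 0, 0, 0, 1]
    - [-20, 30, 70, 0, 0, 0, 1]
    - [-24.5, 57, 88.5, 0, 0, 0, 1]
    - [-24.5, 57, 88.5, 0, 0, 0, 1]
    - [-24.5, 57, 88.5, 0, 0, 0, 1]
    - [-24.5, 90, 88.5, 0, 0, 0, 1]
    - [-24.5, 120, 88.5, 0, 0, 0, 1]
    - [-24.5, 142, 88.5, 0, 0, 0, 1]
    - [-24.5, 142, 88.5, 0, 0, 0, 1]
    - [-24.5, 142, 88.5, 0, 0, 0, 1]

```text
time: 28.02
position: [0.6153, -0.0965, 0.1857]
tool_rot: [0.341, -0.385, 0.642, -0.568]
ft_force: [-0.3, 0.1, 0.8]
grip_width: 0.0007
```

```bash
python3 - <<'E'
from kin import *
from rig import *
o=get_obs();st(o)
c=camera("wrist");cv2.imwrite("pics/w14.png",c["img"][:,:,::-1])
E
```

```text
t 28.02 q [-0.399  0.448  1.866  0.358  0.375  0.99 ] pos [ 0.6153 -0.0965  0.1857] bed [139.   -0.5  47. ] w 0.7 F [-0.3  0.1  0.8]
err vs -1 [-0.002 -0.001  0.001]
```

View pics/w14.png

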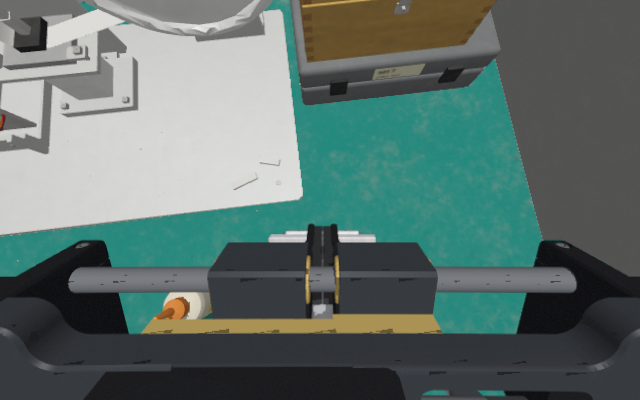

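Call:
jog_arm:
  series:
    - [0, 4, -8, 0, 0, 0, 1]
    - [0, 4, -13, 0, 0, 0, 1]
    - [0, 4, -15, 0, 0, 0, 1]
    - [0, 4, -16, 0, 0, 0, 1]
    - [0, 4, -17, 0, 0, 0, 1]
    - [0, 4, -17, 0, 0, 0, 1]

```text
time: 28.82
position: [0.6031, -0.0949, 0.1737]
tool_rot: [0.341, -0.385, 0.642, -0.568]
ft_force: [0.4, -0.4, 0.9]
grip_width: 0.0006
```

```bash
python3 - <<'E'
from kin import *
from rig import *
st(get_obs());o=get_obs();print((o["ft_force"]@RB).round(2))
E
```

```text
t 28.82 q [-0.406  0.457  1.906  0.417  0.332  0.921] pos [ 0.6031 -0.0949  0.1737] bed [122.5  -0.4  42.1] w 0.6 F [ 0.4 -0.4  0.9]
err vs -1 [-0.002 -0.001  0.001]
[ 0.81 -0.3   0.54]
```

Call:
jog_arm:
  series:
    - [0, 0, -0.7, 0, 0, 0, 1]
    - [0, 0, -1.4, 0, 0, 0, 1]
    - [0, 0, -2, 0, 0, 0, 1]
    - [0, 0, -2, 0, 0, 0, 1]

```text
time: 29.32
position: [0.6011, -0.0946, 0.1725]
tool_rot: [0.341, -0.385, 0.642, -0.568]
ft_force: [0.4, 0.2, 1.8]
grip_width: 0.0006
```

```bash
python3 - <<'E'
from kin import *
from rig import *
o=get_obs();st(o);print((o["ft_force"]@RB).round(2))
E
```

```text
t 29.32 q [-0.408  0.457  1.911  0.424  0.327  0.913] pos [ 0.6011 -0.0946  0.1725] bed [120.2  -0.4  42. ] w 0.6 F [0.4 0.2 1.8]
err vs -1 [-0.002 -0.001  0.001]
[1.18 0.28 1.43]
```

Call:
jog_arm:
  series:
    - [0, 0, -0.4, 0, 0, 0, 1]
    - [0, 0, -0.8, 0, 0, 0, 1]
    - [0, 0, -0.8, 0, 0, 0, 1]

```text
time: 29.7
position: [0.6007, -0.0946, 0.1723]
tool_rot: [0.341, -0.385, 0.642, -0.568]
ft_force: [1.4, -0.1, 1.1]
grip_width: 0.0007
```

```bash
python3 - <<'E'
from kin import *
from rig import *
o=get_obs();print((B(o["position"])*1000).round(2),(o["ft_force"]@RB).round(2))
c=camera("top");pickle.dump(c,open("pics/top15.pkl","wb"))
for n in ("top12","top15"):
    X=B(cloud(load(n)).reshape(-1,3))*1000
    m=(X[:,0]>80)&(X[:,0]<125)&(abs(X[:,1])<3.5)&(X[:,2]>50)&(X[:,2]<60);p=X[m];print(n,np.sort(p[:,0])[[0,1,2,-3,-2,-1]].round(1) if len(p)>5 else len(p))
E
```

```text
[119.68  -0.39  42.05] [1.72 0.05 0.34]
top12 [ 81.5  81.7  83.2 112.9 113.  113.3]
top15 0
```

Call:
jog_arm:
  series:
    - [0, 0, -0.4, 0, 0, 0, 1]
    - [0, 0, -0.8, 0, 0, 0, 1]
    - [0, 0, -0.8, 0, 0, 0, 1]

```text
time: 30.12
position: [0.6005, -0.0947, 0.1723]
tool_rot: [0.341, -0.384, 0.643, -0.568]
ft_force: [5.0, 0.8, 1.4]
grip_width: 0.0004
```

```bash
python3 - <<'E'
from kin import *
from rig import *
o=get_obs();print((B(o["position"])*1000).round(2),(o["ft_force"]@RB).round(2))
E
```

```text
[119.59  -0.46  42.11] [ 4.91  1.41 -1.02]
```

Call:
jog_arm:
  series:
    - [0, 0, 5, 0, 0, 0, 1]
    - [0, 0, 20, 0, 0, 0, 1]
    - [0, 0, 22, 0, 0, 0, 1]
    - [0, -50, 22, 0, 0, 0, 1]
    - [0, -100, 22, 0, 0, 0, 1]
    - [0, -150, 0, 0, 0, 0, 1]
    - [0, -150, -60, 0, 0, 0, 1]
    - [0, -150, -60, 0, 0, 0, 1]
    - [0, -150, -60, 0, 0, 0, 1]

```text
time: 31.25
position: [0.4766, -0.0793, 0.2756]
tool_rot: [0.341, -0.385, 0.642, -0.568]
ft_force: [1.0, 0.2, 0.9]
grip_width: 0.0008
```

```bash
python3 - <<'E'
from kin import *
from rig import *
st(get_obs())
for n in("wrist","top"):
    c=camera(n);pickle.dump(c,open(f"pics/{n}16.pkl","wb"))
    X=B(cloud(c).reshape(-1,3))*1000
    m=(X[:,0]>80)&(X[:,0]<125)&(abs(X[:,1])<3.5)&(X[:,2]>50)&(X[:,2]<60);p=X[m];print(n,"head end",np.sort(p[:,0])[-3:].round(1),"z",p[:,2].mean())
    m=(X[:,0]>35)&(X[:,0]<75)&(X[:,1]>-40)&(X[:,1]<-10)&(X[:,2]>76)&(X[:,2]<90);print("knob",X[m].mean(0).round(1))
    m=(X[:,0]>88)&(X[:,0]<106)&(abs(X[:,1])<2.5)&(X[:,2]>40)&(X[:,2]<60);a=X[m].mean(0);m=(X[:,0]>60)&(X[:,0]<78)&(abs(X[:,1])<2)&(X[:,2]>40)&(X[:,2]<60);print(a.round(1),X[m].mean(0).round(1))
    m=(abs(X[:,1])<4)&(X[:,0]<-80)&(X[:,0]>-109)&(X[:,2]>42)&(X[:,2]<52);s=X[m];print("spig",len(s),s.mean(0).round(1) if len(s) else "")
cv2.imwrite("pics/w16.png",load("wrist16")["img"][:,:,::-1])
P0=cloud(load("top0"));P1=cloud(load("top16"))
for nm,r in (("bottle",(155,192,280,320)),("loupe",(192,220,280,320)),("weight",(160,190,400,430))):
    for P in(P0,P1):
        q=P[r[0]:r[1],r[2]:r[3]].reshape(-1,3);q=q[(q[:,2]>.012)&(q[:,2]<.13)];print(nm,q.mean(0).round(4))
E
```

```text
t 31.25 q [-0.516  0.103  2.062  0.354  0.547  0.914] pos [ 0.4766 -0.0793  0.2756] bed [ 5.780e+01 -1.000e-01  1.919e+02] w 0.8 F [1.  0.2 0.9]
err vs -1 [-0.001 -0.001  0.001]
wrist head end [108.6 108.7 108.8] z 54.25992579220104
knob [ 50.4 -24.9  80.6]
[97.1 -0.1 54.4] [69.  -0.  49.5]
spig 0 
top head end [108.8 108.9 108.9] z 54.06264814403985
knob [ 49.7 -24.1  80.9]
[96.9 -0.1 54.3] [69.2 -0.  49.6]
spig 0 
bottle [0.5619 0.0548 0.0625]
bottle [0.5618 0.0547 0.0624]
loupe [0.4963 0.0513 0.0302]
loupe [0.4964 0.0512 0.0302]
weight [ 0.5619 -0.1986  0.0175]
weight [ 0.5621 -0.1987  0.0175]
```

View pics/w16.png

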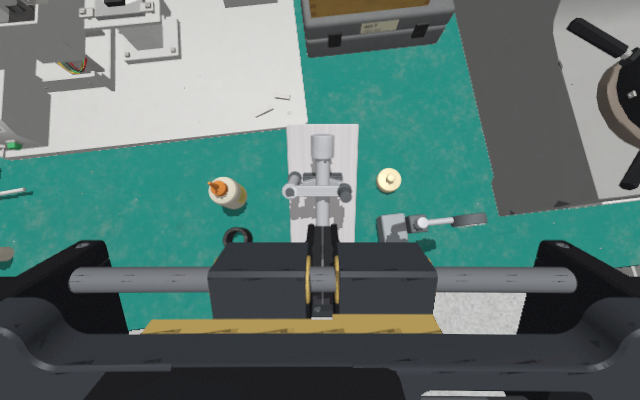

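```bash
python3 -c "
from rig import *
print(hand_in())"
```

```text
the job is handed in; nothing more can be done
None
```

The shaft is turned end for end and lies in both Vs with its spigot against the lower stop. The keeper is closed over it, and I handed the job in at about 31 s of the 67 s allowed; no verdict was reported.

**What I did:**
- I swung the keeper open to about 1.47 rad by its knob, then lifted the shaft out and turned it above the gauge stand.
- I laid it in the Vs and let go, then swung the keeper back.
- The first placing left the spigot about 3.5 mm short of the stop. By my measurements that was still inside the step-2 tolerance.
- After closing the keeper I pushed the head end down the slope with shut fingers until the force rose to 5 N against the stop.

**Last checks, from the wrist and top cameras:**

| Item | Measured |
|---|---|
| Head end, bed x | about 108.8 mm, within 1 mm of the expected 109.5 mm |
| Shaft side offset at the head and body | within about 0.1 mm |
| Height of head and body tops | 54.3 mm and 49.5 mm, which puts the axis at about 41.5 mm |
| Keeper knob | about (50, −24.5) mm, so the keeper is within about 0.02 rad of closed |
| Bottle, loupe and weight | moved no more than 0.2 mm |

- **Robot:** it was clear of everything at hand-in.
- **Gauge stand:** I steered clear of it by calculation and saw no sign of contact; the closest planned clearance was about 7 mm.
- **Spigot end:** it was hidden behind the gripper in the last pictures, so its position rests on the head-end measurement and the 5 N contact.

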